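Wind the carton press snug

TASK

Put the loose crank on the press's upright square shaft end, pushed fully down, and take it round clockwise by its handle until the moving plate has slid the carton up against the end stop and clamps it snugly, without crushing it. Only wind with the crank, never push the plate by hand; leave the crank on the shaft, let go, and leave the tape rolls and the small box where they are.

Things in the scene. Friction and masses are not known exactly. Their poses are not given: they have to be found in the camera images.
- crank: Dark steel crank, 0.43 kg, standing on its hub at the start. Origin: centre of the hub's underside; z up, x along the arm to the handle. Hub 34 x 34 mm, 40 mm high; from below it has a square socket 18 mm wide, 31 mm deep, sides parallel to x and y, 2 mm chamfer. Arm: bar 20 mm wide, x = -17 to 82 mm, z = 40 to 48 mm. Handle upright at x = 70 mm.
- crank_boss (a point): Middle of the crank's square boss, by which it is lifted: 26 x 26 mm, over the hub, z = 48 to 83 mm above the hub's underside; this point lies 67 mm above it. Axes as the crank's.
- crank_handle (a point): Middle of the crank's handle: an upright black sleeve that spins freely on its pin, 24 mm in diameter, 45 mm high, 70 mm from the hub's axis; this point lies 72.5 mm above the hub's underside.
- shaft_top (a point): Centre of the top of the upright square steel shaft end, 108 mm over the bench; turns with the shaft, x and y normal to its flats, z up. 16 mm square (top 4 mm: 13.5 mm). It stands 28 mm above the gearbox collar on which the fully lowered hub sits. Stiff to turn (0.55 N m: 7 to 8 N at the handle, plus some 0.12 N per newton pressing down on the crank); stays where it is left.
- press: Carton press: plywood base 460 x 200 x 18 mm with a grey gearbox 90 x 90 mm, 80 mm high with collar. Origin: on the shaft axis at bench height; x points from gearbox to plate, carton and end stop. Turning the shaft clockwise seen from above drives the plate along +x, 40 mm per turn. The grey end stop is set by hand, its face 296 to 316 mm from the shaft axis (not measured).
- plate: The press's moving aluminium plate, on springs, 12 mm thick, 180 mm wide, 78 mm high, about 85 mm from the shaft axis at the start. Origin: middle of its lower edge; x towards the carton (its face is 6 mm along x). With the carton on the end stop, clamping grows by roughly 55 N per further radian, and the force to turn the handle by 0.09 N per newton of clamping.
- carton: Rigid brown carton, about 0.7 kg, 120 mm along the press, 130 mm across, 85 mm high, loose on the press's base, 35 to 60 mm from the plate at the start. Origin: centre of its underside. Snug is 15 to 80 N of clamping (aim for 45 N: about 4 N more at the handle than when winding freely); above 100 N it is crushed.
- wide_roll: Bystander: tan tape roll lying flat, 104 mm across, 48 mm high; origin at the centre of its underside.
- narrow_roll: Bystander: dull blue tape roll lying flat, 104 mm across, 24 mm high; origin at the centre of its underside.
- small_box: Bystander: white box 60 x 100 x 50 mm; origin at the centre of its underside.
There are look-alikes about, which are no part of the job. What is meant by the crank is not pink or purple, and is the smaller of those in its own colour.

How it is judged:
By the outcome, as a careful person would: the job done as asked, in the order asked, and still so for the second after the job is handed in, with the robot touching nothing.
It also fails if it takes over 72 s, if anything falls off the work surface, if the arm or the gripper's body presses on something with over 40 N, if the wrist force passes 120 N, or if a joint passes its speed limit or range.

ROBOT

A 6-joint arm with a two-finger parallel gripper is mounted at the origin on the work surface. World frame = base frame: x ahead of the robot, y to its left, z up, the work surface at z = 0. Lengths are in m, angles in rad, forces in N, time in s.
With the tool pointing down it reaches from about 0.25 to 0.775 m from the base axis. Payload 4 kg.
Tool frame: the origin (TCP) lies midway between the tips of the shut fingers; the grasp point (between the pads) lies 19 mm behind it; y points along the fingers, x is the direction in which the jaws open and shut, and the axes are right-handed (so a half turn about y gives the same grasp; the last joint's range is limited). The gripper opens to 85 mm and grips with 20 to 120 N. Pads are 22 mm wide; open, the fingers measure 114 mm over their backs; the gripper's body (76 mm by 85 mm) begins 54 mm behind the grasp point. The pads swing forward as they close: fully open they stand 13 mm farther back than shut.
Start: joints at [-1.449, 0.087, 1.371, -0, 1.684, -0.103], TCP at [0.123, -0.536, 0.231] pointing down, gripper open.
Joint ranges: [-3.1, 3.1], [-0.76, 2.03], [0.27, 2.55], [-1.08, 4.22], [0.17, 2.65], [-2.57, 2.57]. Speed limits (rad/s): [2.79, 2.79, 3.14, 3.14, 3.14, 3.14].

INTERFACE

Orientations are given as [roll, pitch, yaw] about the fixed x, y, z axes, in that order (R = Rz(yaw) Ry(pitch) Rx(roll)).
In Python, from station import env, snapshot, camera_model, workorder gives the robot as it stands.
- The arm moves only by the tool carry_out, never from a script. Its argument "deltas" is a list of rows, each an object with "translation": the shift along the tool's x, y, z in m, a list of three; "angular": the turn, a rotation vector about the tool's x, y, z in rad, a list of three. In form: [{"translation": [x, y, z], "angular": [rx, ry, rz]}, ...]. A call has 1 to 12 rows; each row shifts and turns the pose as measured when the row begins, along the tool's axes as they then stand; what a row does not reach is not made up. A row lasts 1/10 s, in which the tool goes at most 50 mm and 8.59 degrees, less where a joint would pass 70% of its speed; a pose out of reach is approached as far as the arm can. A call is refused whole if a number of a shift passes 0.05 or a number of a turn 0.15, either way. A call with a gripper value outside its range is refused whole. "hand" is the opening, from 0 (shut) to 1 (fully open), set as the call begins (left out, the last holds). The fingers move at their own pace and stop on an object; "force" is the grip in N (left out, the last holds). Time passes only in rows, so rows that do not move let the fingers close. It gives the time, the measured TCP pose, the force and the opening at its end, in the units of the state.
- env.get_obs(): the state, without advancing time (a new reading comes with each control period).
- snapshot(name): name is "side" or "top" or "wrist"; returns the picture (400x640x3 uint8, blue, green, red); there is no depth.
- camera_model(name): a dict with "fx", "fy", "cx", "cy" (pixels), "rvec" (rotation vector, rad) and "tvec" (3), from world to camera coordinates, as OpenCV has them. Camera axes: x right, y down, z forward; pixel columns grow to the right and rows downward; lengths in m; the calibration is good to about 2 mm. A picture is of the moment at which its call begins: read the wrist's pose just before it. camera_model takes no time and is no camera call; for the wrist camera it gives the pose at the moment of the call.
- workorder.job_done(): hands the job in, once; it reports no verdict.
The state is a dict: "t": time; "joint_pos": joint angles; "joint_vel": joint speeds; "tau": joint torques, N m; "tool_pos": TCP position; "tcp_rot": TCP orientation; "contact_force": force on the tool from outside, world axes, zero at the start; "moment": the same for the moment, N m; "width": finger opening in m.
Only numpy, scipy, OpenCV 4.12 (cv2) and the standard library are available. Lean on these libraries where they do the work, as an engineer would, in place of code of your own. Each camera call takes 0.05 s, during which the arm holds its last target.

## Working session

There is one attempt and no reset: what is moved stays moved. The work goes in short steps, Python scripts to look and compute and a tool call to move; the robot and the scene stay as the last step left them, time stands still between calls to the robot, and variables do not carry over. Pictures are saved under pics/ and viewed, and the job is handed in when it is done.

Besides the shell and the picture viewer there is one more tool, called after "Emit:" as name([rows], argument=value, ...), one row to a line, values as JSON. carry_out: Moves the arm, as the interface text tells. Its arguments: {"type":"object","properties":{"deltas":{"type":"array"},"hand":{"type":"number"},"force":{"type":"number"}},"required":["deltas"]}

```bash
ls; mkdir -p pics
python3 - <<'E'
from station import env, snapshot, camera_model
import cv2
print(env.get_obs())
for n in("side","top","wrist"):
    print(n,camera_model(n)); cv2.imwrite(f"pics/{n}0.png",snapshot(n))
E
```

```text
pics
{'t': 0.0, 'joint_pos': array([-1.44908527e+00,  8.80068704e-02,  1.37227912e+00, -2.54515693e-05,
        1.68359065e+00, -1.03108402e-01]), 'joint_vel': array([ 2.03263541e-03, -4.51721652e-04, -5.53458082e-05, -5.70789818e-04,
       -3.28502982e-04, -5.55292108e-04]), 'tau': array([-9.13828317e-04, -3.51872742e+01, -3.13274074e+01, -1.79052677e-04,
        1.09098747e-02,  9.54510881e-06]), 'tool_pos': array([ 0.12253375, -0.53566495,  0.23009816]), 'tcp_rot': array([-1.57058641,  0.00227446, -1.34597946]), 'contact_force': array([ 0.55451737,  0.20490856, -0.5996553 ]), 'moment': array([-0.02044332,  0.03190411, -0.00191597]), 'width': 0.08549939304740668}
side {'fx': 513.9538715420164, 'fy': 513.9538715420164, 'cx': 310.2292822448196, 'cy': 196.69120573787194, 'rvec': array([ 0.49630153, -2.70831451,  1.22865454]), 'tvec': array([0.5246453 , 0.20664985, 1.22190241])}
top {'fx': 379.74169201491173, 'fy': 379.74169201491173, 'cx': 323.61341211721987, 'cy': 202.10041556333312, 'rvec': array([ 2.16406185, -2.22215803,  0.1053612 ]), 'tvec': array([-0.02016294,  0.55518765,  1.11115015])}
wrist {'fx': 294.2223161875014, 'fy': 294.2223161875014, 'cx': 320.08353775174, 'cy': 201.15253186182494, 'rvec': array([-2.24929029,  1.79102365,  0.29540739]), 'tvec': array([-0.54889944, -0.04294198,  0.38114204])}
```

View pics/side0.png

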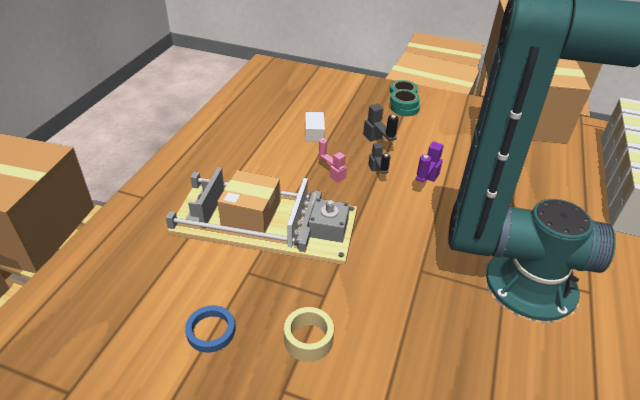

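View pics/top0.png

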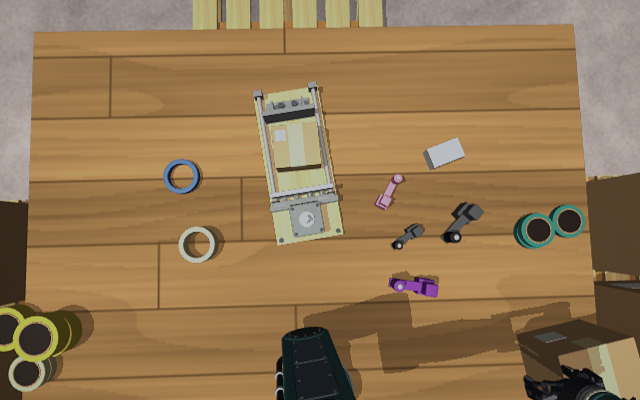

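View pics/wrist0.png

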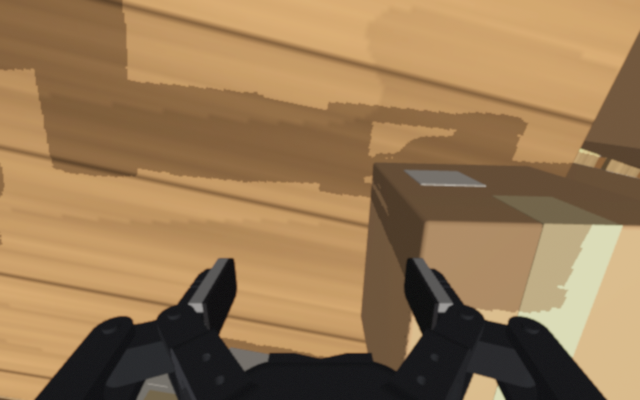

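```bash
cat > h.py <<'E'
from station import env, snapshot, camera_model, workorder
import cv2, numpy as np
from scipy.spatial.transform import Rotation as R
def cm(n):
    m=camera_model(n); Rm=cv2.Rodrigues(m["rvec"])[0]; return m,Rm,np.array(m["tvec"])
def ray(n,px,M=None):
    m,Rm,t=M or cm(n); d=Rm.T@np.array([(px[0]-m["cx"])/m["fx"],(px[1]-m["cy"])/m["fy"],1]); return -Rm.T@t,d
def onz(n,px,z,M=None):
    o,d=ray(n,px,M); return o+d*(z-o[2])/d[2]
def proj(n,p,M=None):
    m,Rm,t=M or cm(n); q=Rm@np.array(p)+t; return np.array([m["fx"]*q[0]/q[2]+m["cx"],m["fy"]*q[1]/q[2]+m["cy"]])
def tri(a,pa,b,pb):
    o1,d1=ray(a,pa);o2,d2=ray(b,pb); d1/=np.linalg.norm(d1);d2/=np.linalg.norm(d2)
    s=np.linalg.lstsq(np.stack([d1,-d2],1),o2-o1,rcond=None)[0]; p,q=o1+s[0]*d1,o2+s[1]*d2
    return (p+q)/2,np.linalg.norm(p-q)
E
python3 - <<'E'
import cv2
t=cv2.imread('pics/top0.png');s=cv2.imread('pics/side0.png')
a=cv2.resize(t[170:310,380:500],None,fx=5,fy=4.2857/4.2857*5,interpolation=cv2.INTER_CUBIC)[:600]
a=cv2.resize(t[210:265,375:455],None,fx=8,fy=8,interpolation=cv2.INTER_CUBIC)
b=cv2.resize(s[90:190,330:460],None,fx=6,fy=6,interpolation=cv2.INTER_CUBIC)
c=cv2.resize(t[180:250,262:352],None,fx=8,fy=8,interpolation=cv2.INTER_CUBIC)
d=cv2.resize(s[165:265,260:370],None,fx=6,fy=6,interpolation=cv2.INTER_CUBIC)
for n,i in zip('abcd',(a,b,c,d)): cv2.imwrite(f'pics/crop_{n}.png',i)
E
```

```text
(no output)
```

View pics/crop_a.png

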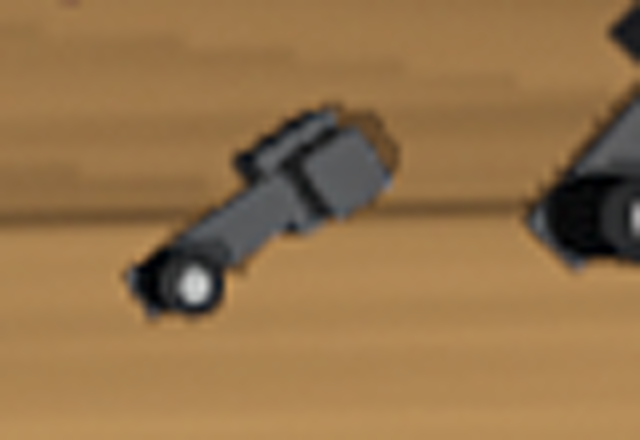

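View pics/crop_b.png

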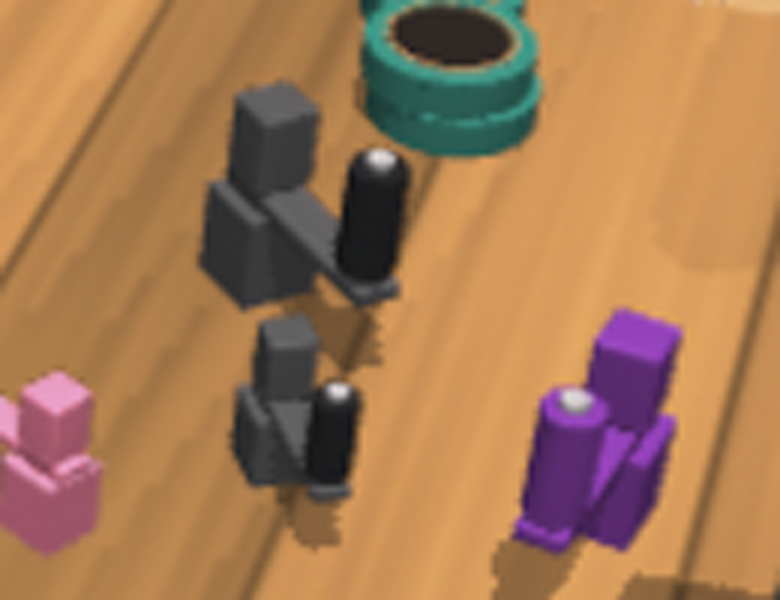

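View pics/crop_c.png

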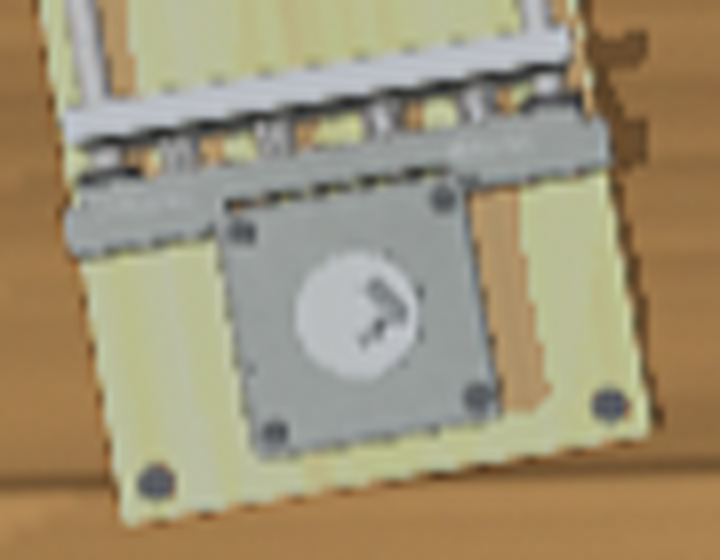

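View pics/crop_d.png

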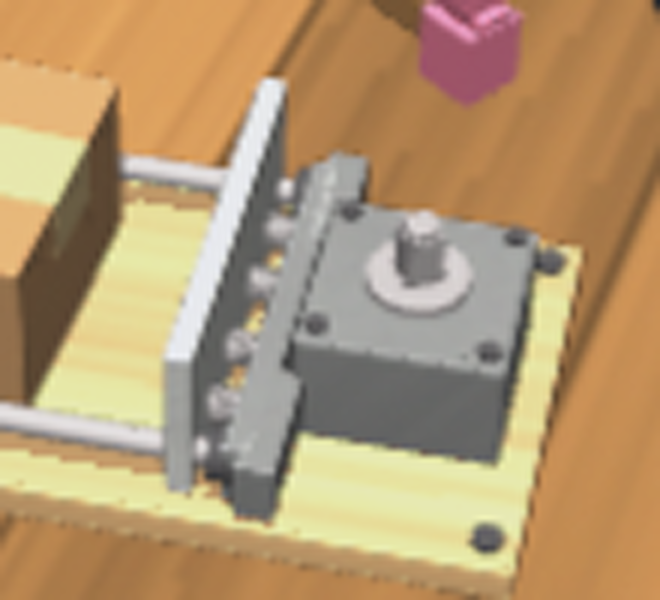

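Run:
```python
from h import *
print("boss",tri("top",(418.1,231.3),"side",(378.2,145.5)), onz("top",(418.1,231.3),.083), onz("side",(378.2,145.5),.083))
print("handle",tri("top",(399,245.9),"side",(386.3,155)), onz("top",(399,245.9),.097),onz("side",(386.3,155),.097))
print("shaft side",onz("side",(330.8,202),.108), proj("top",onz("side",(330.8,202),.108)))
# collar centre in top crop (356,316)
print("collar top", onz("top",(262+356/8,180+316/8),.08), "side",onz("side",(260+419/6,165+275/6),.08))
# plate, gearbox corners top z=.08 approx(.076?) 
for p in [(222,205),(452,175),(500,412),(262,455)]: print(onz("top",(262+p[0]/8,180+p[1]/8),.076).round(4))
# base corners at z=.018
for p in [(128,522),(652,432)]: print(onz("top",(262+p[0]/8,180+p[1]/8),.018).round(4))
print(env.get_obs()['tool_pos'])
m,Rm,t=cm("wrist");T=R.from_euler('xyz',env.get_obs()['tcp_rot']).as_matrix()
print("cam in tool",T.T@((-Rm.T@t)-env.get_obs()['tool_pos']), "cam z in tool",T.T@Rm.T[:,2],"\n",T)
```

```text
boss (array([ 0.46045029, -0.29805534,  0.08015554]), np.float64(0.0001721596197363902)) [ 0.46055937 -0.29726804  0.083     ] [ 0.45965153 -0.29411041  0.083     ]
handle (array([ 0.422696  , -0.23813713,  0.09784662]), np.float64(0.0016064339955136956)) [ 0.42187413 -0.23851513  0.097     ] [ 0.42364094 -0.23900561  0.097     ]
shaft side [0.5020561  0.01536828 0.108     ] [306.45251522 219.25236031]
collar top [0.5022159  0.01592878 0.08      ] side [0.50250748 0.01748228 0.08      ]
[0.5428 0.0624 0.076 ]
[ 0.5514 -0.0192  0.076 ]
[ 0.4672 -0.0339  0.076 ]
[0.4544 0.0502 0.076 ]
[0.4302 0.1034 0.018 ]
[ 0.4581 -0.0915  0.018 ]
[ 0.12256251 -0.53578012  0.23038055]
cam in tool [-3.94083449e-05 -1.43361317e-01  8.08764682e-02] cam z in tool [-2.96143626e-04  9.47985072e-01 -3.18314650e-01] 
 [[ 2.22914361e-01 -2.04815400e-04  9.74838010e-01]
 [-9.74836523e-01  1.71210605e-03  2.22914381e-01]
 [-1.71468236e-03 -9.99998513e-01  1.81991494e-04]]
```

```bash
cat >> h.py <<'E'
def plan(pts,n,yaw=None,dec=3):
    """rows from the measured pose through straight line to pts (3,), yaw=target yaw, tool kept upright; prints rows"""
    o=env.get_obs(); p=np.array(o['tool_pos']); T=R.from_euler('xyz',o['tcp_rot'])
    y0=o['tcp_rot'][2]; yaw=y0 if yaw is None else yaw
    p0=p.copy(); out=[]
    for i in range(1,n+1):
        tp=p0+(np.array(pts)-p0)*i/n; yy=y0+((yaw-y0+np.pi)%(2*np.pi)-np.pi)*i/n
        Tt=R.from_euler('xyz',[-np.pi/2,0,yy])
        dt=T.inv().apply(tp-p).round(dec); da=(T.inv()*Tt).as_rotvec().round(3)
        out.append((dt,da)); p=p+T.apply(dt); T=T*R.from_rotvec(da)
    import json
    for k in range(0,n,12): print(json.dumps([{"translation":(a+0).tolist(),"angular":(b+0).tolist()} for a,b in out[k:k+12]]))
def st():
    o=env.get_obs(); print("t %.2f pos %s rot %s F %s M %s w %.4f"%(o['t'],o['tool_pos'].round(4),o['tcp_rot'].round(3),o['contact_force'].round(1),o['moment'].round(2),o['width'])); print("J",o['joint_pos'].round(2))
E
python3 - <<'E'
from h import *
plan([.460,-.297,.24],14,np.radians(33))
E
```

```text
[{"translation": [-0.011, -0.001, 0.027], "angular": [0.0, -0.137, -0.002]}, {"translation": [-0.008, 0.0, 0.029], "angular": [0.0, -0.138, 0.0]}, {"translation": [-0.003, -0.001, 0.029], "angular": [0.0, -0.137, 0.0]}, {"translation": [0.001, -0.001, 0.03], "angular": [0.0, -0.137, 0.0]}, {"translation": [0.004, 0.0, 0.029], "angular": [0.0, -0.137, 0.0]}, {"translation": [0.009, -0.001, 0.028], "angular": [0.0, -0.138, 0.0]}, {"translation": [0.012, -0.001, 0.027], "angular": [0.0, -0.137, 0.0]}, {"translation": [0.016, 0.0, 0.025], "angular": [0.0, -0.137, 0.0]}, {"translation": [0.019, -0.001, 0.022], "angular": [0.0, -0.138, 0.0]}, {"translation": [0.022, -0.001, 0.02], "angular": [0.0, -0.137, 0.0]}, {"translation": [0.025, 0.0, 0.016], "angular": [0.0, -0.137, 0.0]}, {"translation": [0.026, -0.001, 0.013], "angular": [0.0, -0.137, 0.0]}]
[{"translation": [0.029, -0.001, 0.009], "angular": [0.0, -0.138, 0.0]}, {"translation": [0.029, -0.001, 0.005], "angular": [0.0, -0.137, 0.0]}]
```

Candidates (top view): small dark crank (408,237), larger dark one (463,222), pink (390,191), purple (414,286). The crop confirms the small dark one; its hub-to-handle measures 70 mm. Moving above it.

Emit:
carry_out([
  {"translation":[-0.011,-0.001,0.027],"angular":[0.0,-0.137,0]},
  {"translation":[-0.008,0.0,0.029],"angular":[0.0,-0.137,0.0]},
  {"translation":[-0.003,-0.001,0.029],"angular":[0.0,-0.137,0.0]},
  {"translation":[0.001,-0.001,0.03],"angular":[0.0,-0.137,0.0]},
  {"translation":[0.004,0.0,0.029],"angular":[0.0,-0.137,0.0]},
  {"translation":[0.009,-0.001,0.028],"angular":[0.0,-0.137,0.0]},
  {"translation":[0.012,-0.001,0.027],"angular":[0.0,-0.137,0.0]},
  {"translation":[0.016,0.0,0.025],"angular":[0.0,-0.137,0.0]},
  {"translation":[0.019,-0.001,0.022],"angular":[0.0,-0.137,0.0]},
  {"translation":[0.022,-0.001,0.02],"angular":[0.0,-0.137,0.0]},
  {"translation":[0.025,0.0,0.016],"angular":[0.0,-0.137,0.0]},
  {"translation":[0.026,-0.001,0.013],"angular":[0.0,-0.137,0.0]},
], hand=1, force=100)

```text
t: 1.35
tool_pos: [0.4122, -0.316, 0.2326]
tcp_rot: [-1.559, 0.001, 0.357]
contact_force: [-0.0, -0.7, 0.4]
width: 0.0854
```

Run:
```python
from h import *
st(); plan([.460,-.297,.22],4,np.radians(33))
```

```text
t 1.35 pos [ 0.4122 -0.316   0.2326] rot [-1.559e+00  1.000e-03  3.570e-01] F [-0.  -0.7  0.4] M [-0.06 -0.04  0.02] w 0.0854
J [-0.77  0.03  1.43  0.    1.69 -1.12]
[{"translation": [0.013, 0.003, 0.0], "angular": [-0.012, -0.055, -0.001]}, {"translation": [0.013, 0.003, 0.0], "angular": [0.0, -0.054, 0.0]}, {"translation": [0.013, 0.003, -0.001], "angular": [0.0, -0.055, 0.0]}, {"translation": [0.012, 0.004, -0.002], "angular": [0.0, -0.055, 0.0]}]
```

Emit:
carry_out([
  {"translation":[0.013,0.003,0.0],"angular":[-0.012,-0.055,0]},
  {"translation":[0.013,0.003,0.0],"angular":[0.0,-0.055,0.0]},
  {"translation":[0.013,0.003,-0.001],"angular":[0.0,-0.055,0.0]},
  {"translation":[0.012,0.004,-0.002],"angular":[0.0,-0.055,0.0]},
  {"translation":[0,0,0],"angular":[0,0,0]},
])

```text
t: 1.85
tool_pos: [0.4636, -0.2916, 0.2171]
tcp_rot: [-1.567, 0.001, 0.595]
contact_force: [-0.3, 0.3, 0.3]
width: 0.0852
```

Run:
```python
from h import *
st(); M=cm("wrist"); i=snapshot("wrist"); cv2.imwrite("pics/w1.png",i)
for p in ([.46,-.297,.083],[.4225,-.2385,.097]): print(proj("wrist",p,M))
import pickle; pickle.dump(M,open("w1.pkl","wb"))
```

```text
t 1.85 pos [ 0.4636 -0.2916  0.2171] rot [-1.567e+00  1.000e-03  5.950e-01] F [-0.3  0.3  0.3] M [-0.01 -0.   -0.04] w 0.0852
J [-0.67  0.09  1.4   0.    1.66 -1.26]
[314.95737213 193.64353627]
[316.31200696 121.56942068]
```

View pics/w1.png

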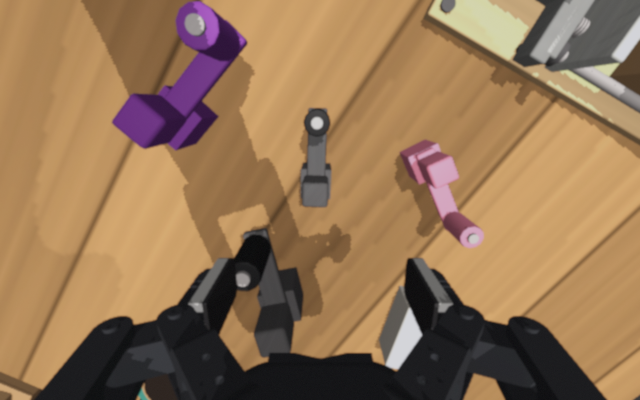

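Run:
```python
from h import *
import pickle; M=pickle.load(open("w1.pkl","rb"))
i=cv2.imread("pics/w1.png"); cv2.imwrite("pics/w1c.png",cv2.resize(i[95:215,270:370],None,fx=5,fy=5,interpolation=cv2.INTER_CUBIC))
for p in [(255,235),(290,235),(292,318),(257,352),(243,278)]: print(p,onz("wrist",p,.12,M).round(3))
```

```text
(255, 235) [ 0.431 -0.35   0.12 ]
(290, 235) [ 0.457 -0.332  0.12 ]
(292, 318) [ 0.507 -0.407  0.12 ]
(257, 352) [ 0.5   -0.464  0.12 ]
(243, 278) [ 0.444 -0.395  0.12 ]
```

View pics/w1c.png

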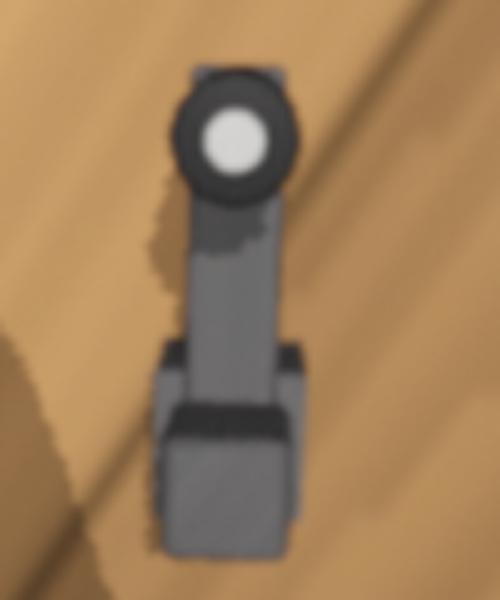

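Run:
```python
from h import *
import pickle; M=pickle.load(open("w1.pkl","rb"))
b=onz("wrist",(315.4,194.4),.083,M); h=onz("wrist",(317,123.2),.096,M); d=h-b
print(b,h,np.hypot(*d[:2]),np.degrees(np.arctan2(d[1],d[0]))); 
yaw=np.arctan2(d[1],d[0])-np.pi/2
plan([b[0],b[1],.14],3,yaw); print(np.degrees(yaw))
```

```text
[ 0.4607954 -0.2974022  0.083    ] [ 0.42378215 -0.23935648  0.096     ] 0.06884247457827458 122.5238977810366
[{"translation": [-0.002, 0.026, -0.001], "angular": [-0.003, 0.009, -0.002]}, {"translation": [-0.001, 0.026, -0.001], "angular": [0.0, 0.008, 0.0]}, {"translation": [-0.002, 0.025, -0.001], "angular": [0.0, 0.009, 0.0]}]
32.5238977810366
```

Emit:
carry_out([
  {"translation":[-0.002,0.026,-0.001],"angular":[-0.003,0.009,-0.002]},
  {"translation":[-0.001,0.026,-0.001],"angular":[0.0,0.009,0.0]},
  {"translation":[-0.002,0.025,-0.001],"angular":[0.0,0.009,0.0]},
  {"translation":[0,0,0],"angular":[0,0,0]},
])

```text
t: 2.3
tool_pos: [0.459, -0.2994, 0.1404]
tcp_rot: [-1.574, -0.0, 0.559]
contact_force: [-0.8, 0.0, -0.6]
width: 0.0852
```

Run:
```python
from h import *
st(); plan([.4607,-.2975,.051],4,np.radians(32.5))
```

```text
t 2.30 pos [ 0.459  -0.2994  0.1404] rot [-1.574 -0.     0.559] F [-0.8  0.  -0.6] M [ 0.02 -0.01 -0.02] w 0.0852
J [-0.68  0.12  1.52 -0.    1.5  -1.24]
[{"translation": [0.001, 0.022, 0.0], "angular": [0.003, -0.002, 0.0]}, {"translation": [0.0, 0.023, 0.0], "angular": [0.0, -0.002, 0.0]}, {"translation": [0.001, 0.022, 0.001], "angular": [0.0, -0.002, 0.0]}, {"translation": [0.0, 0.022, 0.0], "angular": [0.0, -0.002, 0.0]}]
```

Emit:
carry_out([
  {"translation":[0.001,0.022,0.0],"angular":[0.003,-0.002,0.0]},
  {"translation":[0.001,0.023,0.0],"angular":[0.0,-0.002,0.0]},
  {"translation":[0.001,0.022,0.001],"angular":[0.0,-0.002,0.0]},
  {"translation":[0.0,0.022,0.0],"angular":[0.0,-0.002,0.0]},
  {"translation":[0,0,0],"angular":[0,0,0]},
])

```text
t: 2.8
tool_pos: [0.4623, -0.3016, 0.0571]
tcp_rot: [-1.582, -0.002, 0.561]
contact_force: [-0.6, 0.2, 0.1]
width: 0.0855
```

Run:
```python
from h import *
st();M=cm("wrist"); cv2.imwrite("pics/w2.png",snapshot("wrist"))
```

```text
t 2.80 pos [ 0.4623 -0.3016  0.0571] rot [-1.582 -0.002  0.561] F [-0.6  0.2  0.1] M [-0.01 -0.   -0.03] w 0.0855
J [-0.68  0.18  1.62 -0.    1.33 -1.24]
```

View pics/w2.png

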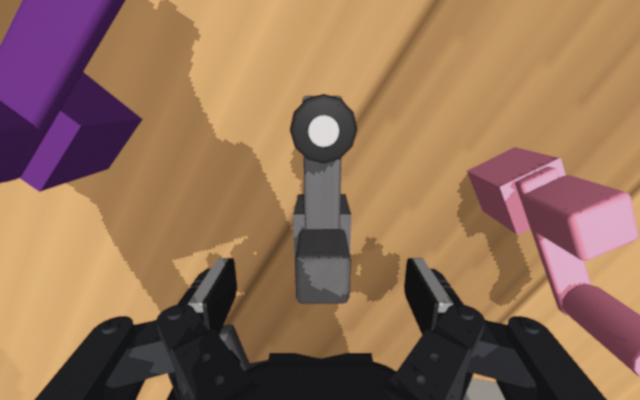

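Emit:
carry_out([
  {"translation":[0.001,0.003,0.003],"angular":[0.011,0,0.002]},
  {"translation":[0.0,0.003,0.002],"angular":[0.0,0,0.0]},
  {"translation":[0,0,0],"angular":[0,0,0]},
])

```text
t: 3.15
tool_pos: [0.464, -0.2999, 0.0587]
tcp_rot: [-1.582, -0.004, 0.56]
contact_force: [-0.7, -0.1, -0.2]
width: 0.0857
```

Emit:
carry_out([
  {"translation":[0,0,0],"angular":[0,0,0]},
  {"translation":[0,0,0],"angular":[0,0,0]},
  {"translation":[0,0,0],"angular":[0,0,0]},
  {"translation":[0,0,0],"angular":[0,0,0]},
  {"translation":[0,0,0],"angular":[0,0,0]},
  {"translation":[0,0,0],"angular":[0,0,0]},
], hand=0, force=100)

```text
t: 3.75
tool_pos: [0.4651, -0.3011, 0.0615]
tcp_rot: [-1.587, -0.005, 0.56]
contact_force: [0.7, 0.7, 0.3]
width: 0.0241
```

Run:
```python
from h import *
st();M=cm("wrist"); cv2.imwrite("pics/w3.png",snapshot("wrist"))
```

```text
t 3.75 pos [ 0.4651 -0.3011  0.0615] rot [-1.587 -0.005  0.56 ] F [0.7 0.7 0.3] M [ 0.05  0.03 -0.  ] w 0.0241
J [-0.68  0.18  1.61 -0.    1.33 -1.24]
```

View pics/w3.png

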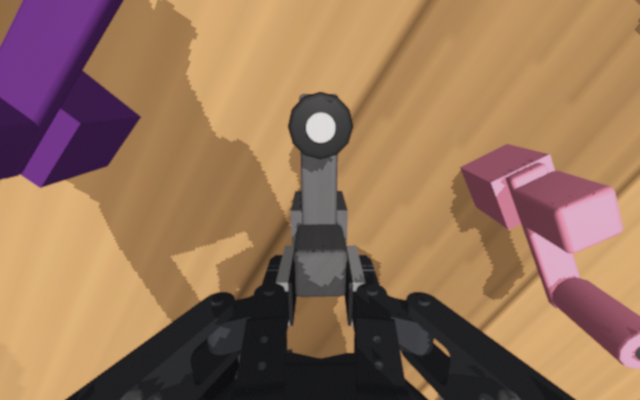

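Emit:
carry_out([
  {"translation":[0,0,0],"angular":[0,0,0]},
  {"translation":[0,0,0],"angular":[0,0,0]},
  {"translation":[0,0,0.003],"angular":[0.008,0,0.003]},
  {"translation":[0,0.005,0.003],"angular":[0.008,0,0.002]},
  {"translation":[0,0.006,0.002],"angular":[0,0,0]},
  {"translation":[0,0.004,0],"angular":[0,0,0]},
], hand=0.7)

```text
t: 4.4
tool_pos: [0.4606, -0.2933, 0.0451]
tcp_rot: [-1.569, -0.0, 0.561]
contact_force: [-0.3, -0.5, -0.1]
width: 0.0595
```

Run:
```python
from h import *
st();plan([.4607,-.2975,.051],2,np.radians(32.3))
```

```text
t 4.40 pos [ 0.4606 -0.2933  0.0451] rot [-1.569 -0.     0.561] F [-0.3 -0.5 -0.1] M [ 0.01  0.02 -0.03] w 0.0595
J [-0.67  0.19  1.63  0.    1.32 -1.23]
[{"translation": [-0.001, -0.003, -0.002], "angular": [-0.002, -0.002, 0.0]}, {"translation": [-0.001, -0.003, -0.002], "angular": [0.0, -0.001, 0.0]}]
```

Emit:
carry_out([
  {"translation":[-0.001,-0.002,-0.003],"angular":[0,0,0]},
  {"translation":[0,0,0],"angular":[0,0,0]},
  {"translation":[0,0,0],"angular":[0,0,0]},
])

```text
t: 4.7
tool_pos: [0.4607, -0.2961, 0.0457]
tcp_rot: [-1.566, 0.001, 0.561]
contact_force: [-0.3, 0.1, 1.1]
width: 0.0599
```

Emit:
carry_out([
  {"translation":[0,-0.003,-0.001],"angular":[-0.004,0,0]},
  {"translation":[0,0,0],"angular":[0,0,0]},
  {"translation":[0,0,0],"angular":[0,0,0]},
  {"translation":[0,0,0],"angular":[0,0,0]},
  {"translation":[0,0,0],"angular":[0,0,0]},
  {"translation":[0,0,0],"angular":[0,0,0]},
], hand=0, force=110)

```text
t: 5.3
tool_pos: [0.4617, -0.2975, 0.0496]
tcp_rot: [-1.572, 0.0, 0.56]
contact_force: [0.0, -0.5, -0.7]
width: 0.0244
```

Run:
```python
from h import *
st();M=cm("wrist"); cv2.imwrite("pics/w4.png",snapshot("wrist"))
```

```text
t 5.30 pos [ 0.4617 -0.2975  0.0496] rot [-1.572  0.     0.56 ] F [ 0.  -0.5 -0.7] M [0.01 0.03 0.01] w 0.0244
J [-0.68  0.19  1.62 -0.    1.32 -1.24]
```

View pics/w4.png

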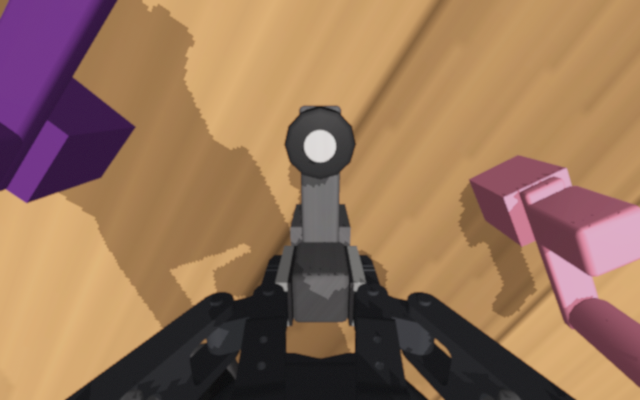

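Emit:
carry_out([
  {"translation":[0,-0.01,0],"angular":[0,0,0]},
  {"translation":[0,-0.02,0],"angular":[0,0,0]},
  {"translation":[0,-0.03,0],"angular":[0,0,0]},
  {"translation":[0,-0.03,0],"angular":[0,0,0]},
  {"translation":[0,-0.03,0],"angular":[0,0,0]},
  {"translation":[0,-0.03,0],"angular":[0,0,0]},
  {"translation":[0,-0.03,0],"angular":[0,0,0]},
  {"translation":[0,-0.02,0],"angular":[0,0,0]},
  {"translation":[0,0,0],"angular":[0,0,0]},
])

```text
t: 6.25
tool_pos: [0.4575, -0.2938, 0.2507]
tcp_rot: [-1.552, 0.007, 0.561]
contact_force: [0.6, -0.0, -4.2]
width: 0.0246
```

Run:
```python
from h import *
st();M=cm("wrist"); cv2.imwrite("pics/w5.png",snapshot("wrist"))
plan([.44,-.07,.265],10,np.radians(35),dec=3)
T=R.from_euler('xyz',[-np.pi/2,0,np.radians(35)]).as_matrix()
```

```text
t 6.25 pos [ 0.4575 -0.2938  0.2507] rot [-1.552  0.007  0.561] F [ 0.6 -0.  -4.2] M [-0.06 -0.1  -0.01] w 0.0246
J [-0.67  0.08  1.34 -0.    1.74 -1.24]
[{"translation": [0.01, -0.001, 0.02], "angular": [-0.022, -0.005, -0.008]}, {"translation": [0.011, -0.002, 0.02], "angular": [0.0, -0.005, 0.0]}, {"translation": [0.011, -0.002, 0.019], "angular": [0.0, -0.005, 0.0]}, {"translation": [0.01, -0.001, 0.02], "angular": [0.0, -0.005, 0.0]}, {"translation": [0.011, -0.002, 0.02], "angular": [0.0, -0.005, 0.0]}, {"translation": [0.011, -0.001, 0.019], "angular": [0.0, -0.005, 0.0]}, {"translation": [0.011, -0.002, 0.02], "angular": [0.0, -0.005, 0.0]}, {"translation": [0.011, -0.002, 0.019], "angular": [0.0, -0.005, 0.0]}, {"translation": [0.011, -0.001, 0.02], "angular": [0.0, -0.005, 0.0]}, {"translation": [0.012, -0.002, 0.019], "angular": [0.0, -0.005, 0.0]}]
```

View pics/w5.png

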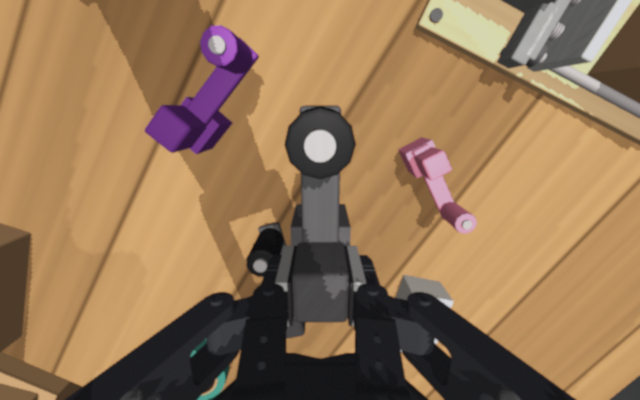

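Crank is held rigidly (boss (320,285), handle (320,146), unchanged in the gripper). Moving toward the press to view the shaft.

Emit:
carry_out([
  {"translation":[0.01,-0.001,0.02],"angular":[-0.02,-0.005,-0.008]},
  {"translation":[0.011,-0.002,0.02],"angular":[0.0,-0.005,0.0]},
  {"translation":[0.011,-0.002,0.02],"angular":[0.0,-0.005,0.0]},
  {"translation":[0.01,-0.001,0.02],"angular":[0.0,-0.005,0.0]},
  {"translation":[0.011,-0.002,0.02],"angular":[0.0,-0.005,0.0]},
  {"translation":[0.011,-0.001,0.02],"angular":[0.0,-0.005,0.0]},
  {"translation":[0.011,-0.002,0.02],"angular":[0.0,-0.005,0.0]},
  {"translation":[0.011,-0.002,0.02],"angular":[0.0,-0.005,0.0]},
  {"translation":[0.011,-0.001,0.02],"angular":[0.0,-0.005,0.0]},
  {"translation":[0,0,0],"angular":[0.0,0,0.0]},
])

```text
t: 7.3
tool_pos: [0.4286, -0.0781, 0.2395]
tcp_rot: [-1.529, 0.021, 0.605]
contact_force: [0.5, -1.2, -4.2]
width: 0.0246
```

Run:
```python
from h import *
import pickle
st();M=cm("wrist");i=snapshot("wrist"); cv2.imwrite("pics/w6.png",i); pickle.dump(M,open("w6.pkl","wb")); print(proj("wrist",[.5022,.0158,.108],M))
```

```text
t 7.30 pos [ 0.4286 -0.0781  0.2395] rot [-1.529  0.021  0.605] F [ 0.5 -1.2 -4.2] M [-0.09 -0.08  0.  ] w 0.0246
J [-0.32 -0.14  1.58  0.01  1.75 -0.92]
[445.25854057 161.42799369]
```

View pics/w6.png

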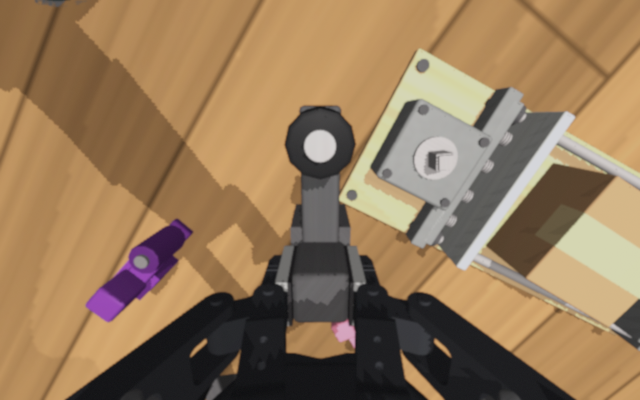

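Run:
```python
from h import *
i=cv2.imread("pics/w6.png"); cv2.imwrite("pics/w6c.png",cv2.resize(i[125:195,400:475],None,fx=8,fy=8,interpolation=cv2.INTER_CUBIC))
```

```text
(no output)
```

View pics/w6c.png

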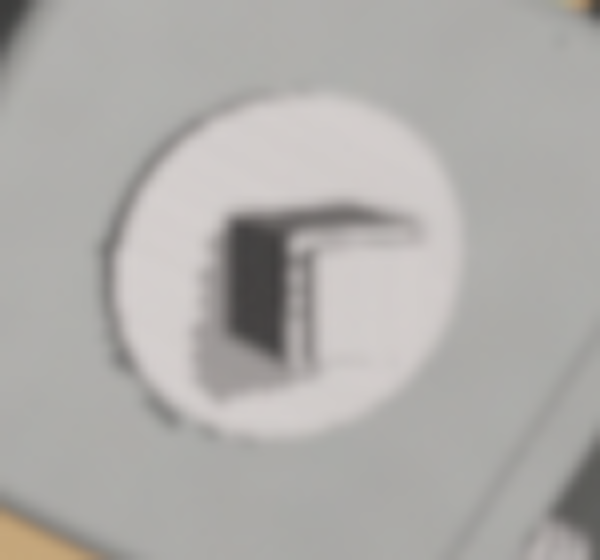

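Run:
```python
from h import *
import pickle; M=pickle.load(open("w6.pkl","rb"))
g=lambda p,z: onz("wrist",(400+p[0]/8,125+p[1]/8),z,M)
for a,b,z in [((288,228),(284,360),.104),((313,250),(315,372),.108),((300,245),(420,237),.108),((320,362),(390,360),.108),((230,215),(226,335),.08)]:
    A,B=g(a,z),g(b,z); d=B-A; print(np.degrees(np.arctan2(d[1],d[0]))%90, np.hypot(*d[:2]),A.round(4),B.round(4))
print(g((365,303),.108))
print("collar",g((282,265),.08))
```

```text
39.193682079058355 0.015803909328038677 [0.4917 0.0169 0.104 ] [0.5017 0.0047 0.104 ]
41.99768767604971 0.014524090940841335 [0.4943 0.0162 0.108 ] [0.504  0.0054 0.108 ]
38.72933982321733 0.01380127235465488 [0.4927 0.0158 0.108 ] [0.5035 0.0244 0.108 ]
36.60349883771316 0.008185420430663828 [0.5037 0.0067 0.108 ] [0.5103 0.0115 0.108 ]
38.633460670929914 0.015517503518475993 [0.4935 0.0166 0.08  ] [0.5032 0.0045 0.08  ]
[0.50338684 0.01496668 0.108     ]
collar [0.503129   0.01554595 0.08      ]
```

Run:
```python
from h import *
plan([.503,.0153,.205],5,np.radians(39))
```

```text
[{"translation": [0.023, 0.007, 0.007], "angular": [-0.041, -0.016, -0.022]}, {"translation": [0.023, 0.006, 0.007], "angular": [0.0, -0.015, 0.0]}, {"translation": [0.023, 0.007, 0.006], "angular": [0.0, -0.015, 0.0]}, {"translation": [0.024, 0.007, 0.006], "angular": [0.0, -0.016, 0.0]}, {"translation": [0.023, 0.007, 0.006], "angular": [0.0, -0.015, 0.0]}]
```

Emit:
carry_out([
  {"translation":[0.023,0.005,0.007],"angular":[-0.04,-0.015,-0.02]},
  {"translation":[0.023,0.005,0.007],"angular":[0.0,-0.015,0.0]},
  {"translation":[0.023,0.006,0.006],"angular":[0.0,-0.015,0.0]},
  {"translation":[0.024,0.006,0.006],"angular":[0.0,-0.015,0.0]},
  {"translation":[0.02,0.006,0.006],"angular":[0.0,-0.015,0.0]},
  {"translation":[0,0,0],"angular":[0,0,0]},
])

```text
t: 7.95
tool_pos: [0.4995, 0.0117, 0.199]
tcp_rot: [-1.563, 0.015, 0.674]
contact_force: [-1.5, -0.0, -4.6]
width: 0.0246
```

Run:
```python
from h import *
st();plan([.503,.0153,.19],3,np.radians(39))
```

```text
t 7.95 pos [0.4995 0.0117 0.199 ] rot [-1.563  0.015  0.674] F [-1.5 -0.  -4.6] M [ 0.01 -0.02  0.06] w 0.0246
J [-0.09 -0.    1.53 -0.01  1.63 -0.76]
[{"translation": [0.002, 0.003, 0.0], "angular": [-0.008, -0.002, -0.015]}, {"translation": [0.001, 0.003, 0.0], "angular": [0.0, -0.002, 0.0]}, {"translation": [0.002, 0.003, 0.001], "angular": [0.0, -0.003, 0.0]}]
```

Emit:
carry_out([
  {"translation":[0.002,0.001,0.0],"angular":[-0.008,-0.003,-0.015]},
  {"translation":[0.002,0.001,0.0],"angular":[0.0,-0.003,0.0]},
  {"translation":[0.001,0.001,0],"angular":[0.0,-0.002,0.0]},
  {"translation":[0,0,0],"angular":[0,0,0]},
])

```text
t: 8.35
tool_pos: [0.5019, 0.0121, 0.1927]
tcp_rot: [-1.569, 0.005, 0.679]
contact_force: [0.5, -0.1, -4.7]
width: 0.0247
```

Run:
```python
from h import *
st();
for n in("side","top"): cv2.imwrite(f"pics/{n}7.png",cv2.resize(snapshot(n)[100:280,220:420],None,fx=3,fy=3,interpolation=cv2.INTER_CUBIC))
st();plan([.503,.0153,.165],4,np.radians(39))
```

```text
t 8.35 pos [0.5019 0.0121 0.1927] rot [-1.569  0.005  0.679] F [ 0.5 -0.1 -4.7] M [-0.02 -0.05  0.02] w 0.0247
J [-0.09 -0.01  1.54 -0.    1.61 -0.77]
t 8.45 pos [0.5021 0.0122 0.1931] rot [-1.57   0.004  0.679] F [ 0.6  0.7 -4.1] M [-0.02 -0.01 -0.02] w 0.0244
J [-0.09 -0.01  1.54 -0.    1.61 -0.77]
[{"translation": [0.001, 0.007, 0.0], "angular": [-0.001, 0.0, -0.004]}, {"translation": [0.0, 0.007, 0.001], "angular": [0.0, -0.001, 0.0]}, {"translation": [0.001, 0.007, 0.0], "angular": [0.0, 0.0, 0.0]}, {"translation": [0.001, 0.007, 0.001], "angular": [0.0, 0.0, 0.0]}]
```

View pics/side7.png

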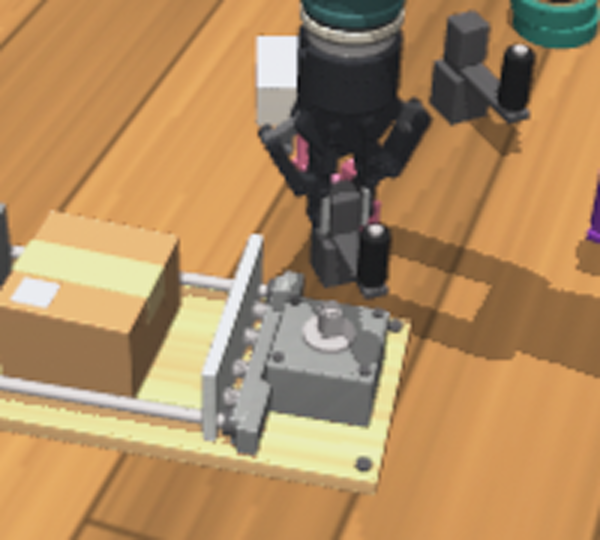

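Emit:
carry_out([
  {"translation":[0.002,0.005,0.001],"angular":[0,0,-0.003]},
  {"translation":[0.001,0.007,0.001],"angular":[0.0,0,0.0]},
  {"translation":[0.0,0.007,0],"angular":[0.0,0,0.0]},
  {"translation":[0,0.005,0],"angular":[0,0,0]},
  {"translation":[0,0,0],"angular":[0,0,0]},
])

```text
t: 8.95
tool_pos: [0.503, 0.0155, 0.1673]
tcp_rot: [-1.57, 0.001, 0.679]
contact_force: [-0.1, 0.8, -4.0]
width: 0.0246
```

Run:
```python
from h import *
st();plan([.503,.0153,.163],1,np.radians(39),dec=4)
for n in("side","top"): cv2.imwrite(f"pics/{n}8.png",cv2.resize(snapshot(n)[140:260,270:390],None,fx=5,fy=5,interpolation=cv2.INTER_CUBIC))
```

```text
t 8.95 pos [0.503  0.0155 0.1673] rot [-1.57e+00  1.00e-03  6.79e-01] F [-0.1  0.8 -4. ] M [-0.02  0.01  0.04] w 0.0246
J [-0.08  0.01  1.58 -0.    1.55 -0.76]
[{"translation": [-0.0002, 0.0043, -0.0002], "angular": [0.0, -0.002, -0.001]}]
```

View pics/side8.png

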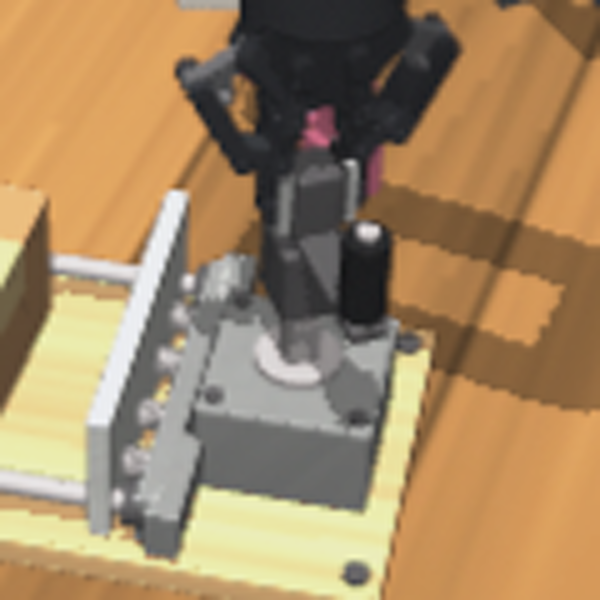

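Pose is on target (0.503, 0.0155); the hub sits just above the shaft. Lowering in small steps watching force.

Emit:
carry_out([
  {"translation":[0,0.004,0],"angular":[0,0,0]},
  {"translation":[0,0.004,0],"angular":[0.0,0,0.0]},
  {"translation":[0.0,0.004,0],"angular":[0.0,0,0.0]},
  {"translation":[0,0.002,0],"angular":[0,0,0]},
])

```text
t: 9.45
tool_pos: [0.5043, 0.0154, 0.1543]
tcp_rot: [-1.573, -0.002, 0.679]
contact_force: [-0.6, -0.0, -3.4]
width: 0.0243
```

Run:
```python
from h import *
st()
```

```text
t 9.45 pos [0.5043 0.0154 0.1543] rot [-1.573 -0.002  0.679] F [-0.6 -0.  -3.4] M [-0.    0.02 -0.01] w 0.0243
J [-0.08  0.01  1.6  -0.    1.52 -0.76]
```

Emit:
carry_out([
  {"translation":[-0.001,0.004,0.001],"angular":[0.003,0,0]},
  {"translation":[0,0.004,0],"angular":[0.0,0,0.0]},
  {"translation":[0.0,0.004,0],"angular":[0.0,0,0.0]},
])

```text
t: 9.75
tool_pos: [0.504, 0.0161, 0.1444]
tcp_rot: [-1.572, -0.006, 0.679]
contact_force: [0.6, 1.4, -4.4]
width: 0.0244
```

Run:
```python
from h import *
st()
```

```text
t 9.75 pos [0.504  0.0161 0.1444] rot [-1.572 -0.006  0.679] F [ 0.6  1.4 -4.4] M [-0.03  0.03 -0.04] w 0.0244
J [-0.08  0.02  1.62  0.    1.5  -0.76]
```

Hub is 13 mm onto the shaft with no resistance. Continuing down to 0.1296.

Emit:
carry_out([
  {"translation":[-0.001,0.004,0],"angular":[0.001,0,0.004]},
  {"translation":[0,0.004,0],"angular":[0.0,0,0.002]},
  {"translation":[0.0,0.004,0],"angular":[0.0,0,0.0]},
])

```text
t: 10.05
tool_pos: [0.5032, 0.0154, 0.1305]
tcp_rot: [-1.571, 0.001, 0.679]
contact_force: [0.0, -0.2, -3.6]
width: 0.0249
```

Run:
```python
from h import *
st()
```

```text
t 10.05 pos [0.5032 0.0154 0.1305] rot [-1.571e+00  1.000e-03  6.790e-01] F [ 0.  -0.2 -3.6] M [ 0.08 -0.09  0.03] w 0.0249
J [-0.08  0.03  1.64 -0.    1.48 -0.76]
```

Emit:
carry_out([
  {"translation":[0,0.002,0],"angular":[0,0,0]},
  {"translation":[0,0.002,0],"angular":[0.0,0,0]},
])

```text
t: 10.25
tool_pos: [0.5033, 0.0154, 0.1296]
tcp_rot: [-1.572, 0.0, 0.679]
contact_force: [-4.9, 0.9, 9.5]
width: 0.0246
```

Run:
```python
from h import *
st()
```

```text
t 10.25 pos [0.5033 0.0154 0.1296] rot [-1.572  0.     0.679] F [-4.9  0.9  9.5] M [0.11 1.1  0.  ] w 0.0246
J [-0.08  0.03  1.64 -0.    1.48 -0.76]
```

Emit:
carry_out([
  {"translation":[0,0,0],"angular":[0,0,0]},
  {"translation":[0,0,0],"angular":[0,0,0]},
  {"translation":[0,0,0],"angular":[0,0,0]},
  {"translation":[0,-0.01,0],"angular":[0,0,0]},
  {"translation":[0,-0.02,0],"angular":[0.0,0,0]},
  {"translation":[0,-0.03,0],"angular":[0.0,0,0]},
  {"translation":[0,-0.02,0],"angular":[0.0,0,0]},
  {"translation":[0,-0.01,0],"angular":[0.0,0,0]},
], hand=0.8)

```text
t: 11.05
tool_pos: [0.504, 0.0147, 0.2253]
tcp_rot: [-1.575, -0.001, 0.679]
contact_force: [-0.2, 0.1, -0.4]
width: 0.0684
```

Run:
```python
from h import *
st()
for n in("side","top"): cv2.imwrite(f"pics/{n}9.png",cv2.resize(snapshot(n)[140:260,270:390],None,fx=5,fy=5,interpolation=cv2.INTER_CUBIC))
M=cm("wrist");cv2.imwrite("pics/w9.png",snapshot("wrist"))
a=np.radians(129); print(proj("wrist",[.503+.07*np.cos(a),.0154+.07*np.sin(a),.176],M))
plan([.503+.07*np.cos(a),.0154+.07*np.sin(a),.215],4,np.radians(39))
```

```text
t 11.05 pos [0.504  0.0147 0.2253] rot [-1.575e+00 -1.000e-03  6.790e-01] F [-0.2  0.1 -0.4] M [ 0.   -0.01  0.  ] w 0.0684
J [-0.08 -0.02  1.49 -0.    1.66 -0.76]
[319.96184039 120.34974947]
[{"translation": [0.0, 0.002, 0.018], "angular": [0.003, -0.001, 0.0]}, {"translation": [0.0, 0.002, 0.017], "angular": [0.0, 0.0, 0.0]}, {"translation": [0.0, 0.002, 0.018], "angular": [0.0, -0.001, 0.0]}, {"translation": [0.0, 0.002, 0.018], "angular": [0.0, 0.0, 0.0]}]
```

View pics/side9.png

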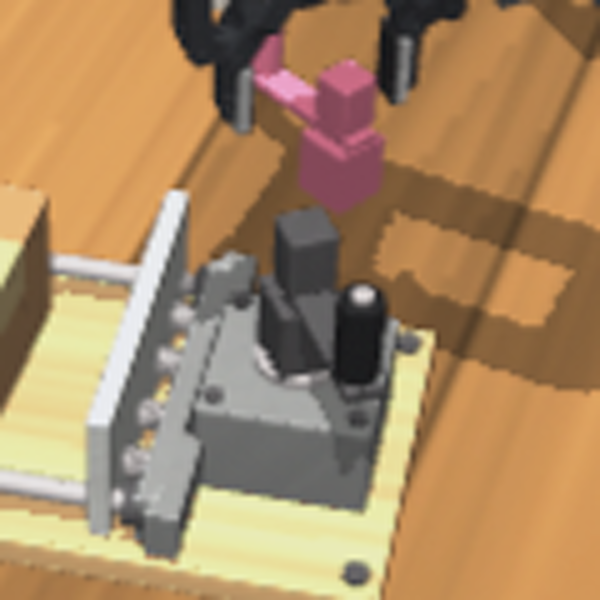

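View pics/w9.png

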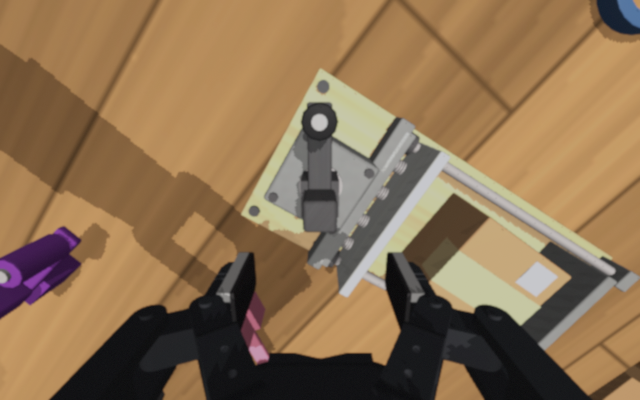

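Emit:
carry_out([
  {"translation":[0.0,0.002,0.018],"angular":[0.003,-0.001,0.0]},
  {"translation":[0.0,0.002,0.018],"angular":[0.0,0.0,0.0]},
  {"translation":[0.0,0.002,0.018],"angular":[0.0,0,0.0]},
  {"translation":[0.0,0.002,0.017],"angular":[0.0,0.0,0.0]},
  {"translation":[0,0,0],"angular":[0,0,0]},
], hand=0.7)

```text
t: 11.7
tool_pos: [0.4512, 0.0749, 0.2077]
tcp_rot: [-1.56, 0.01, 0.68]
contact_force: [0.2, -0.3, 0.5]
width: 0.0596
```

Run:
```python
from h import *
st()
a=np.radians(129)
plan([.503+.07*np.cos(a),.0154+.07*np.sin(a),.137],5,np.radians(39))
```

```text
t 11.70 pos [0.4512 0.0749 0.2077] rot [-1.56  0.01  0.68] F [ 0.2 -0.3  0.5] M [ 0.   -0.    0.05] w 0.0596
J [ 0.04 -0.11  1.61  0.    1.65 -0.64]
[{"translation": [0.001, 0.014, -0.002], "angular": [-0.011, 0.0, -0.01]}, {"translation": [0.0, 0.014, -0.002], "angular": [0.0, 0.0, 0.0]}, {"translation": [0.001, 0.014, -0.001], "angular": [0.0, 0.0, 0.0]}, {"translation": [0.0, 0.015, -0.002], "angular": [0.0, 0.0, 0.0]}, {"translation": [0.001, 0.014, -0.002], "angular": [0.0, 0.0, 0.0]}]
```

Emit:
carry_out([
  {"translation":[0.001,0.012,-0.003],"angular":[-0.011,0.0,-0.01]},
  {"translation":[0.001,0.014,-0.003],"angular":[0.0,0.0,0.0]},
  {"translation":[0.001,0.014,-0.002],"angular":[0.0,0.0,0.0]},
  {"translation":[0.0,0.014,-0.001],"angular":[0.0,0.0,0.0]},
  {"translation":[0,0.008,0],"angular":[0.0,0.0,0.0]},
  {"translation":[0,0,0],"angular":[0,0,0]},
])

```text
t: 12.3
tool_pos: [0.455, 0.0717, 0.1395]
tcp_rot: [-1.57, 0.005, 0.685]
contact_force: [0.3, -0.3, -0.1]
width: 0.06
```

Run:
```python
from h import *
st()
a=np.radians(129)
plan([.503+.07*np.cos(a),.0154+.07*np.sin(a),.137],1,np.radians(39),dec=4)
cv2.imwrite("pics/w10.png",snapshot("wrist"))
```

```text
t 12.30 pos [0.455  0.0717 0.1395] rot [-1.57   0.005  0.685] F [ 0.3 -0.3 -0.1] M [-0.01 -0.01 -0.01] w 0.0600
J [ 0.03 -0.07  1.71 -0.    1.5  -0.65]
[{"translation": [0.0018, 0.0025, -0.004], "angular": [-0.001, 0.005, -0.005]}]
```

View pics/w10.png

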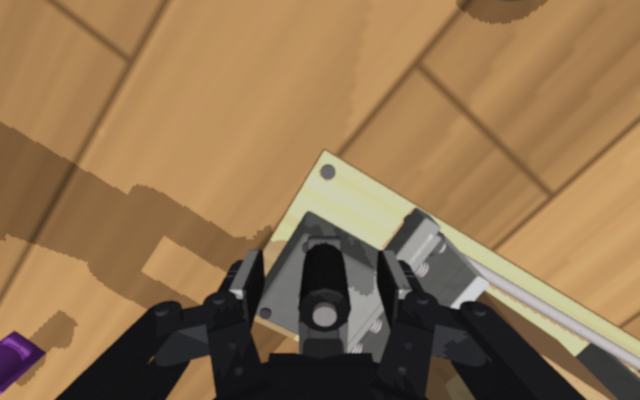

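Emit:
carry_out([
  {"translation":[0.001,0.001,-0.003],"angular":[0,0.0,-0.005]},
  {"translation":[0,0,-0.001],"angular":[0.0,0.0,0.0]},
  {"translation":[0,0,0],"angular":[0,0,0]},
])

```text
t: 12.65
tool_pos: [0.46, 0.0691, 0.1409]
tcp_rot: [-1.572, -0.004, 0.685]
contact_force: [-0.7, 0.1, 0.0]
width: 0.06
```

Emit:
carry_out([
  {"translation":[0,0,0],"angular":[0,0,0]},
  {"translation":[0,0,0],"angular":[0,0,0]},
  {"translation":[0,0,0],"angular":[0,0,0]},
  {"translation":[0,0,0],"angular":[0,0,0]},
  {"translation":[0,0,0],"angular":[0,0,0]},
], hand=0, force=80)

```text
t: 13.15
tool_pos: [0.4607, 0.069, 0.1424]
tcp_rot: [-1.574, -0.006, 0.685]
contact_force: [-0.6, -0.0, 0.2]
width: 0.0221
```

```bash
cat >> h.py <<'E'
import json
C=np.array([.503,.0154])
def wind(n,deg,z=.137,yaw=None,r=.07,c=C,lead=0.0):
    """n rows of deg degrees clockwise; from measured pose, on circle about c"""
    o=env.get_obs(); p=np.array(o['tool_pos']); T=R.from_euler('xyz',o['tcp_rot']); yy=np.radians(39) if yaw is None else yaw
    a=np.arctan2(p[1]-c[1],p[0]-c[0]); print("angle %.1f radius %.4f"%(np.degrees(a),np.hypot(*(p[:2]-c))))
    out=[]
    for i in range(1,n+1):
        b=a-np.radians(deg)*i; tp=np.array([c[0]+r*np.cos(b),c[1]+r*np.sin(b),z])
        dt=T.inv().apply(tp-p).round(3); Tt=R.from_euler('xyz',[-np.pi/2,0,yy]); da=(T.inv()*Tt).as_rotvec().round(3) if i==1 else np.zeros(3)
        out.append({"translation":(dt+0).tolist(),"angular":(da+0).tolist()}); p=p+T.apply(dt); T=T*R.from_rotvec(da)
    print(json.dumps(out))
E
python3 - <<'E'
from h import *
st(); wind(6,12)
E
```

```text
t 13.15 pos [0.4607 0.069  0.1424] rot [-1.574 -0.006  0.685] F [-0.6 -0.   0.2] M [-0.05  0.03  0.01] w 0.0221
J [ 0.03 -0.07  1.71  0.    1.5  -0.66]
angle 128.3 radius 0.0683
[{"translation": [0.015, 0.005, 0.0], "angular": [0.003, 0.005, 0.006]}, {"translation": [0.013, 0.0, -0.005], "angular": [0.0, 0.0, 0.0]}, {"translation": [0.013, 0.0, -0.007], "angular": [0.0, 0.0, 0.0]}, {"translation": [0.011, 0.0, -0.01], "angular": [0.0, 0.0, 0.0]}, {"translation": [0.008, 0.0, -0.012], "angular": [0.0, 0.0, 0.0]}, {"translation": [0.006, 0.0, -0.014], "angular": [0.0, 0.0, 0.0]}]
```

Emit:
carry_out([
  {"translation":[0.014,0.001,0.0],"angular":[0.003,0.005,0.006]},
  {"translation":[0.013,0.0,-0.005],"angular":[0.0,0.0,0.0]},
  {"translation":[0.013,0.0,-0.007],"angular":[0.0,0.0,0.0]},
  {"translation":[0.011,0.0,-0.01],"angular":[0.0,0.0,0.0]},
  {"translation":[0.008,0.0,-0.012],"angular":[0.0,0.0,0.0]},
  {"translation":[0.006,0.0,-0.014],"angular":[0.0,0.0,0.0]},
])

```text
t: 13.75
tool_pos: [0.5258, 0.082, 0.1426]
tcp_rot: [-1.532, 0.022, 0.687]
contact_force: [-9.0, 11.7, 5.9]
width: 0.0221
```

Run:
```python
from h import *
st(); wind(12,12,.141)
```

```text
t 13.75 pos [0.5258 0.082  0.1426] rot [-1.532  0.022  0.687] F [-9.  11.7  5.9] M [ 1.67  1.15 -0.02] w 0.0221
J [ 0.04  0.11  1.52  0.02  1.55 -0.65]
angle 71.1 radius 0.0704
[{"translation": [0.006, 0.001, -0.013], "angular": [-0.039, 0.006, -0.023]}, {"translation": [0.004, 0.0, -0.015], "angular": [0.0, 0.0, 0.0]}, {"translation": [0.0, 0.0, -0.014], "angular": [0.0, 0.0, 0.0]}, {"translation": [-0.002, 0.0, -0.015], "angular": [0.0, 0.0, 0.0]}, {"translation": [-0.006, 0.0, -0.013], "angular": [0.0, 0.0, 0.0]}, {"translation": [-0.008, 0.0, -0.012], "angular": [0.0, 0.0, 0.0]}, {"translation": [-0.01, 0.0, -0.011], "angular": [0.0, 0.0, 0.0]}, {"translation": [-0.013, 0.0, -0.007], "angular": [0.0, 0.0, 0.0]}, {"translation": [-0.014, 0.0, -0.005], "angular": [0.0, 0.0, 0.0]}, {"translation": [-0.014, 0.0, -0.002], "angular": [0.0, 0.0, 0.0]}, {"translation": [-0.015, 0.0, 0.001], "angular": [0.0, 0.0, 0.0]}, {"translation": [-0.014, 0.0, 0.004], "angular": [0.0, 0.0, 0.0]}]
```

```bash
cat >> h.py <<'E'
def wind2(n,deg,adv,z=.141,r=.07,c=C,ang=0,yaw=np.radians(39)):
    o=env.get_obs(); p=np.array(o['tool_pos']); T=R.from_euler('xyz',o['tcp_rot'])
    a=np.arctan2(p[1]-c[1],p[0]-c[0]); print("angle %.1f radius %.4f"%(np.degrees(a),np.hypot(*(p[:2]-c))))
    # force tangential (clockwise drive resisted => positive)
    t=np.array([np.sin(a),-np.cos(a)]); F=o['contact_force'][:2]; print("F resisting %.1f radial %.1f"%(-F@t, F@[np.cos(a),np.sin(a)]))
    da=(T.inv()*R.from_euler('xyz',[-np.pi/2,0,yaw])).as_rotvec(); Tu=R.from_euler('xyz',[-np.pi/2,0,yaw]); out=[]
    r0=np.hypot(*(p[:2]-c))
    for i in range(n):
        s=a-np.radians(adv)*i; e=s-np.radians(deg); rs=r0 if i==0 else r
        d=np.array([r*np.cos(e)-rs*np.cos(s),r*np.sin(e)-rs*np.sin(s),(z-p[2]) if i==0 else 0])
        dt=Tu.inv().apply(d).round(3); g=(da*(1 if i==0 else 0)).round(3)
        out.append({"translation":(dt+0).tolist(),"angular":(g+0).tolist()})
    print(json.dumps(out))
E
python3 - <<'E'
from h import *
wind2(8,12,11)
E
```

```text
angle 71.1 radius 0.0704
F resisting 12.3 radial 8.2
[{"translation": [0.006, 0.002, -0.013], "angular": [-0.039, 0.006, -0.023]}, {"translation": [0.004, 0.0, -0.014], "angular": [0.0, 0.0, 0.0]}, {"translation": [0.001, 0.0, -0.015], "angular": [0.0, 0.0, 0.0]}, {"translation": [-0.002, 0.0, -0.015], "angular": [0.0, 0.0, 0.0]}, {"translation": [-0.004, 0.0, -0.014], "angular": [0.0, 0.0, 0.0]}, {"translation": [-0.007, 0.0, -0.013], "angular": [0.0, 0.0, 0.0]}, {"translation": [-0.009, 0.0, -0.011], "angular": [0.0, 0.0, 0.0]}, {"translation": [-0.011, 0.0, -0.009], "angular": [0.0, 0.0, 0.0]}]
```

Emit:
carry_out([
  {"translation":[0.006,0.001,-0.013],"angular":[-0.025,0.005,-0.015]},
  {"translation":[0.004,0.0,-0.014],"angular":[-0.012,0.0,-0.008]},
  {"translation":[0.001,0.0,-0.015],"angular":[0.0,0.0,0.0]},
  {"translation":[-0.002,0.0,-0.015],"angular":[0.0,0.0,0.0]},
  {"translation":[-0.004,0.0,-0.014],"angular":[0.0,0.0,0.0]},
  {"translation":[-0.007,0.0,-0.013],"angular":[0.0,0.0,0.0]},
  {"translation":[-0.009,0.0,-0.011],"angular":[0.0,0.0,0.0]},
  {"translation":[-0.011,0.0,-0.009],"angular":[0.0,0.0,0.0]},
])

```text
t: 14.55
tool_pos: [0.5738, 0.0188, 0.1434]
tcp_rot: [-1.518, -0.037, 0.703]
contact_force: [7.5, 12.0, -0.7]
width: 0.0221
```

Run:
```python
from h import *
st();wind2(10,12,12)
```

```text
t 14.55 pos [0.5738 0.0188 0.1434] rot [-1.518 -0.037  0.703] F [ 7.5 12.  -0.7] M [ 1.5  -1.6  -0.19] w 0.0221
J [-0.1   0.18  1.45  0.06  1.53 -0.81]
angle 2.8 radius 0.0709
F resisting 11.6 radial 8.0
[{"translation": [-0.011, 0.002, -0.01], "angular": [-0.053, 0.024, 0.036]}, {"translation": [-0.012, 0.0, -0.009], "angular": [0.0, 0.0, 0.0]}, {"translation": [-0.013, 0.0, -0.006], "angular": [0.0, 0.0, 0.0]}, {"translation": [-0.014, 0.0, -0.003], "angular": [0.0, 0.0, 0.0]}, {"translation": [-0.015, 0.0, 0.0], "angular": [0.0, 0.0, 0.0]}, {"translation": [-0.014, 0.0, 0.003], "angular": [0.0, 0.0, 0.0]}, {"translation": [-0.013, 0.0, 0.006], "angular": [0.0, 0.0, 0.0]}, {"translation": [-0.012, 0.0, 0.009], "angular": [0.0, 0.0, 0.0]}, {"translation": [-0.01, 0.0, 0.011], "angular": [0.0, 0.0, 0.0]}, {"translation": [-0.007, 0.0, 0.013], "angular": [0.0, 0.0, 0.0]}]
```

Run:
```python
from h import *
wind2(8,13,9.5)
```

```text
angle 2.8 radius 0.0709
F resisting 11.6 radial 8.0
[{"translation": [-0.011, 0.002, -0.011], "angular": [-0.053, 0.024, 0.036]}, {"translation": [-0.013, 0.0, -0.01], "angular": [0.0, 0.0, 0.0]}, {"translation": [-0.014, 0.0, -0.008], "angular": [0.0, 0.0, 0.0]}, {"translation": [-0.015, 0.0, -0.005], "angular": [0.0, 0.0, 0.0]}, {"translation": [-0.016, 0.0, -0.003], "angular": [0.0, 0.0, 0.0]}, {"translation": [-0.016, 0.0, 0.0], "angular": [0.0, 0.0, 0.0]}, {"translation": [-0.016, 0.0, 0.003], "angular": [0.0, 0.0, 0.0]}, {"translation": [-0.015, 0.0, 0.005], "angular": [0.0, 0.0, 0.0]}]
```

Emit:
carry_out([
  {"translation":[-0.011,0.001,-0.011],"angular":[-0.03,0.012,0.018]},
  {"translation":[-0.013,0.0,-0.01],"angular":[-0.025,0.012,0.018]},
  {"translation":[-0.014,0.0,-0.008],"angular":[0.0,0.0,0.006]},
  {"translation":[-0.015,0.0,-0.005],"angular":[0.0,0.0,0.006]},
  {"translation":[-0.016,0.0,-0.003],"angular":[0.0,0.0,0.006]},
  {"translation":[-0.016,0.0,0.0],"angular":[0.0,0.0,0.006]},
  {"translation":[-0.016,0.0,0.003],"angular":[0.0,0.0,0.006]},
  {"translation":[-0.015,0.0,0.005],"angular":[0.0,0.0,0.006]},
])

```text
t: 15.35
tool_pos: [0.5201, -0.0532, 0.1425]
tcp_rot: [-1.562, -0.033, 0.695]
contact_force: [8.6, 6.3, -4.2]
width: 0.0215
```

Run:
```python
from h import *
st();wind2(8,13,10)
```

```text
t 15.35 pos [ 0.5201 -0.0532  0.1425] rot [-1.562 -0.033  0.695] F [ 8.6  6.3 -4.2] M [ 0.85 -1.54  0.01] w 0.0215
J [-0.23  0.05  1.59  0.03  1.49 -0.93]
angle -76.0 radius 0.0707
F resisting 9.8 radial -4.0
[{"translation": [-0.013, 0.001, 0.009], "angular": [-0.009, 0.015, 0.032]}, {"translation": [-0.012, 0.0, 0.011], "angular": [0.0, 0.0, 0.0]}, {"translation": [-0.01, 0.0, 0.012], "angular": [0.0, 0.0, 0.0]}, {"translation": [-0.008, 0.0, 0.014], "angular": [0.0, 0.0, 0.0]}, {"translation": [-0.005, 0.0, 0.015], "angular": [0.0, 0.0, 0.0]}, {"translation": [-0.002, 0.0, 0.016], "angular": [0.0, 0.0, 0.0]}, {"translation": [0.0, 0.0, 0.016], "angular": [0.0, 0.0, 0.0]}, {"translation": [0.003, 0.0, 0.016], "angular": [0.0, 0.0, 0.0]}]
```

Good: 204° so far, resistance ~10 N as for free winding. Next.

Emit:
carry_out([
  {"translation":[-0.013,0.001,0.009],"angular":[-0.005,0.008,0.018]},
  {"translation":[-0.012,0.0,0.011],"angular":[0.0,0.006,0.016]},
  {"translation":[-0.01,0.0,0.012],"angular":[0.003,0.0,0.004]},
  {"translation":[-0.008,0.0,0.014],"angular":[0.005,0.0,0.003]},
  {"translation":[-0.005,0.0,0.015],"angular":[0.006,0.0,0.002]},
  {"translation":[-0.002,0.0,0.016],"angular":[0.006,0.0,0.0]},
  {"translation":[0.0,0.0,0.016],"angular":[0.006,0.0,0.0]},
  {"translation":[0.003,0.0,0.016],"angular":[0.006,0.0,0.0]},
])

```text
t: 16.15
tool_pos: [0.4376, -0.008, 0.1421]
tcp_rot: [-1.597, -0.025, 0.677]
contact_force: [9.8, -6.6, -6.8]
width: 0.022
```

Run:
```python
from h import *
st();wind2(8,13,10)
```

```text
t 16.15 pos [ 0.4376 -0.008   0.1421] rot [-1.597 -0.025  0.677] F [ 9.8 -6.6 -6.8] M [-1.58 -1.15  0.  ] w 0.0220
J [-0.15 -0.16  1.79  0.    1.48 -0.82]
angle -160.3 radius 0.0695
F resisting 9.5 radial -7.0
[{"translation": [0.006, 0.001, 0.014], "angular": [0.027, -0.004, 0.025]}, {"translation": [0.009, 0.0, 0.013], "angular": [0.0, 0.0, 0.0]}, {"translation": [0.011, 0.0, 0.011], "angular": [0.0, 0.0, 0.0]}, {"translation": [0.013, 0.0, 0.009], "angular": [0.0, 0.0, 0.0]}, {"translation": [0.014, 0.0, 0.006], "angular": [0.0, 0.0, 0.0]}, {"translation": [0.015, 0.0, 0.004], "angular": [0.0, 0.0, 0.0]}, {"translation": [0.016, 0.0, 0.001], "angular": [0.0, 0.0, 0.0]}, {"translation": [0.016, 0.0, -0.002], "angular": [0.0, 0.0, 0.0]}]
```

Emit:
carry_out([
  {"translation":[0.006,0.001,0.014],"angular":[0.015,-0.004,0.014]},
  {"translation":[0.009,0.001,0.013],"angular":[0.012,0.0,0.01]},
  {"translation":[0.011,0.0,0.011],"angular":[0.004,0.0,-0.004]},
  {"translation":[0.013,0.0,0.009],"angular":[0.003,0.0,-0.005]},
  {"translation":[0.014,0.0,0.006],"angular":[0.002,0.0,-0.006]},
  {"translation":[0.015,0.0,0.004],"angular":[0.0,0.0,-0.006]},
  {"translation":[0.016,0.0,0.001],"angular":[0.0,0.0,-0.006]},
  {"translation":[0.016,0.0,-0.002],"angular":[0.0,0.0,-0.006]},
])

```text
t: 16.95
tool_pos: [0.4716, 0.0779, 0.1418]
tcp_rot: [-1.592, 0.021, 0.671]
contact_force: [-9.6, -5.6, 6.4]
width: 0.0217
```

Run:
```python
from h import *
st();wind2(8,13,10)
for n in("side","top"): cv2.imwrite(f"pics/{n}11.png",cv2.resize(snapshot(n)[70:270,160:400],None,fx=3,fy=3,interpolation=cv2.INTER_CUBIC))
```

```text
t 16.95 pos [0.4716 0.0779 0.1418] rot [-1.592  0.021  0.671] F [-9.6 -5.6  6.4] M [-0.88  1.79 -0.02] w 0.0217
J [ 0.06 -0.03  1.67 -0.03  1.51 -0.6 ]
angle 116.7 radius 0.0700
F resisting 11.0 radial -0.7
[{"translation": [0.015, 0.001, -0.005], "angular": [0.021, -0.009, -0.021]}, {"translation": [0.014, 0.0, -0.008], "angular": [0.0, 0.0, 0.0]}, {"translation": [0.012, 0.0, -0.01], "angular": [0.0, 0.0, 0.0]}, {"translation": [0.01, 0.0, -0.012], "angular": [0.0, 0.0, 0.0]}, {"translation": [0.008, 0.0, -0.014], "angular": [0.0, 0.0, 0.0]}, {"translation": [0.006, 0.0, -0.015], "angular": [0.0, 0.0, 0.0]}, {"translation": [0.003, 0.0, -0.016], "angular": [0.0, 0.0, 0.0]}, {"translation": [0.0, 0.0, -0.016], "angular": [0.0, 0.0, 0.0]}]
```

View pics/side11.png

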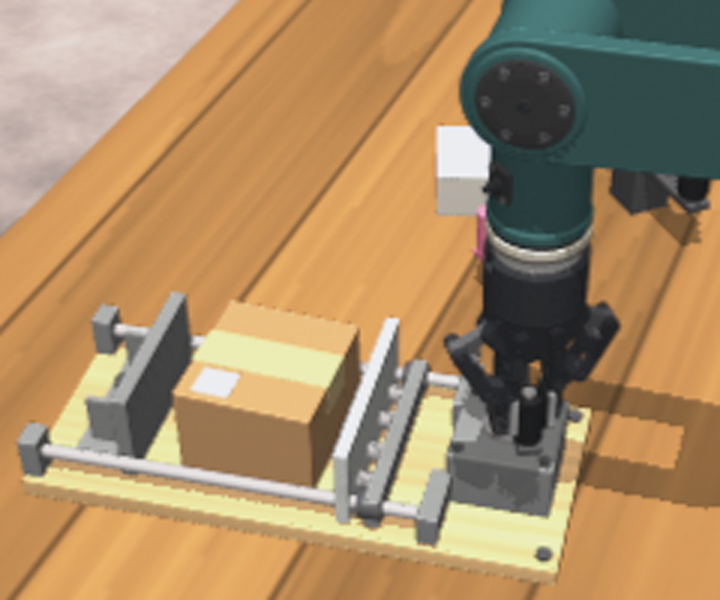

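View pics/top11.png

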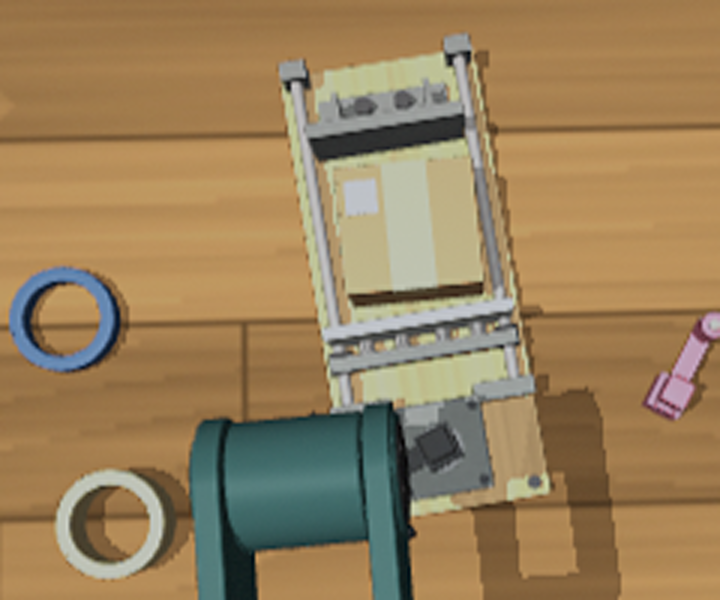

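Run:
```python
from h import *
ax=np.array([np.cos(np.radians(8.1)),np.sin(np.radians(8.1))])
def s(n,p,z,off=(160,70)):
    q=onz(n,(off[0]+p[0]/3,off[1]+p[1]/3),z); return ((q[:2]-C)@ax*1000).round(1)
# plate front top edge mid (top view) , stop front-face top edge, carton edges
for z in(.096,.1): print("plate front",[s("top",p,z) for p in((327,328),(513,300))])
for z in(.09,.1,.11): print("stop",[s("top",p,z) for p in((310,137),(465,113))])
print("carton back/front top",[s("top",p,.103) for p in((350,294),(484,280),(333,168),(467,156))])
print("carton bottom back", [s("top",p,.018) for p in((352,305),(484,291))], "stop base line",[s("top",p,.018) for p in((318,160),(468,135))])
```

```text
plate front [np.float64(126.6), np.float64(124.0)]
plate front [np.float64(126.0), np.float64(123.4)]
stop [np.float64(310.0), np.float64(309.3)]
stop [np.float64(306.8), np.float64(306.0)]
stop [np.float64(303.5), np.float64(302.8)]
carton back/front top [np.float64(153.4), np.float64(145.9), np.float64(273.2), np.float64(264.2)]
carton bottom back [np.float64(157.5), np.float64(149.7)] stop base line [np.float64(308.9), np.float64(309.8)]
```

Emit:
carry_out([
  {"translation":[0.015,0.001,-0.005],"angular":[0.012,-0.006,-0.012]},
  {"translation":[0.014,0.0,-0.008],"angular":[0.006,-0.003,-0.012]},
  {"translation":[0.012,0.0,-0.01],"angular":[-0.003,0.0,-0.004]},
  {"translation":[0.01,0.0,-0.012],"angular":[-0.005,0.0,-0.003]},
  {"translation":[0.008,0.0,-0.014],"angular":[-0.005,0.0,-0.002]},
  {"translation":[0.006,0.0,-0.015],"angular":[-0.006,0.0,0.0]},
  {"translation":[0.003,0.0,-0.016],"angular":[-0.006,0.0,0.0]},
  {"translation":[0.0,0.0,-0.016],"angular":[-0.006,0.0,0.002]},
])

```text
t: 17.85
tool_pos: [0.5634, 0.0555, 0.1411]
tcp_rot: [-1.552, 0.029, 0.692]
contact_force: [-9.5, 7.4, 5.1]
width: 0.0215
```

Run:
```python
from h import *
st();wind2(8,13,10)
```

```text
t 17.85 pos [0.5634 0.0555 0.1411] rot [-1.552  0.029  0.692] F [-9.5  7.4  5.1] M [ 1.59  1.33 -0.06] w 0.0215
J [ 0.    0.18  1.44 -0.    1.55 -0.69]
angle 33.5 radius 0.0725
F resisting 11.4 radial -3.8
[{"translation": [-0.006, 0.0, -0.015], "angular": [-0.018, 0.011, -0.03]}, {"translation": [-0.006, 0.0, -0.015], "angular": [0.0, 0.0, 0.0]}, {"translation": [-0.008, 0.0, -0.013], "angular": [0.0, 0.0, 0.0]}, {"translation": [-0.011, 0.0, -0.012], "angular": [0.0, 0.0, 0.0]}, {"translation": [-0.012, 0.0, -0.01], "angular": [0.0, 0.0, 0.0]}, {"translation": [-0.014, 0.0, -0.007], "angular": [0.0, 0.0, 0.0]}, {"translation": [-0.015, 0.0, -0.005], "angular": [0.0, 0.0, 0.0]}, {"translation": [-0.016, 0.0, -0.002], "angular": [0.0, 0.0, 0.0]}]
```

Emit:
carry_out([
  {"translation":[-0.005,0.0,-0.015],"angular":[-0.01,0.006,-0.015]},
  {"translation":[-0.006,0.0,-0.015],"angular":[-0.008,0.005,-0.012]},
  {"translation":[-0.008,0.0,-0.013],"angular":[-0.005,0.0,0.002]},
  {"translation":[-0.011,0.0,-0.012],"angular":[-0.004,0.0,0.003]},
  {"translation":[-0.012,0.0,-0.01],"angular":[-0.003,0.0,0.004]},
  {"translation":[-0.014,0.0,-0.007],"angular":[-0.002,0.0,0.006]},
  {"translation":[-0.015,0.0,-0.005],"angular":[0.0,0.0,0.006]},
  {"translation":[-0.016,0.0,-0.002],"angular":[0.0,0.0,0.006]},
])

```text
t: 18.65
tool_pos: [0.5547, -0.0339, 0.1423]
tcp_rot: [-1.551, -0.024, 0.698]
contact_force: [6.5, 5.2, -2.6]
width: 0.0221
```

Run:
```python
from h import *
st();wind2(8,13,10)
```

```text
t 18.65 pos [ 0.5547 -0.0339  0.1423] rot [-1.551 -0.024  0.698] F [ 6.5  5.2 -2.6] M [ 0.94 -1.47 -0.06] w 0.0221
J [-0.18  0.13  1.5   0.03  1.51 -0.88]
angle -43.7 radius 0.0714
F resisting 8.3 radial 1.1
[{"translation": [-0.016, 0.001, 0.001], "angular": [-0.02, 0.018, 0.024]}, {"translation": [-0.016, 0.0, 0.003], "angular": [0.0, 0.0, 0.0]}, {"translation": [-0.015, 0.0, 0.005], "angular": [0.0, 0.0, 0.0]}, {"translation": [-0.014, 0.0, 0.008], "angular": [0.0, 0.0, 0.0]}, {"translation": [-0.012, 0.0, 0.01], "angular": [0.0, 0.0, 0.0]}, {"translation": [-0.01, 0.0, 0.012], "angular": [0.0, 0.0, 0.0]}, {"translation": [-0.008, 0.0, 0.014], "angular": [0.0, 0.0, 0.0]}, {"translation": [-0.006, 0.0, 0.015], "angular": [0.0, 0.0, 0.0]}]
```

Total 532°, resistance still free-winding.

Emit:
carry_out([
  {"translation":[-0.016,0.001,0.001],"angular":[-0.01,0.01,0.013]},
  {"translation":[-0.016,0.0,0.003],"angular":[-0.008,0.008,0.012]},
  {"translation":[-0.015,0.0,0.005],"angular":[0.0,0.0,0.006]},
  {"translation":[-0.014,0.0,0.008],"angular":[0.002,0.0,0.005]},
  {"translation":[-0.012,0.0,0.01],"angular":[0.003,0.0,0.004]},
  {"translation":[-0.01,0.0,0.012],"angular":[0.004,0.0,0.003]},
  {"translation":[-0.008,0.0,0.014],"angular":[0.005,0.0,0.002]},
  {"translation":[-0.006,0.0,0.015],"angular":[0.006,0.0,0.0]},
])

```text
t: 19.45
tool_pos: [0.4607, -0.0403, 0.142]
tcp_rot: [-1.588, -0.036, 0.681]
contact_force: [12.5, -0.4, -7.7]
width: 0.0216
```

Run:
```python
from h import *
st();wind2(8,13,10)
```

```text
t 19.45 pos [ 0.4607 -0.0403  0.142 ] rot [-1.588 -0.036  0.681] F [12.5 -0.4 -7.7] M [-0.61 -1.77 -0.12] w 0.0216
J [-0.22 -0.1   1.74  0.02  1.47 -0.91]
angle -127.2 radius 0.0700
F resisting 10.2 radial -7.3
[{"translation": [-0.002, 0.001, 0.016], "angular": [0.017, 0.0, 0.036]}, {"translation": [0.001, 0.0, 0.016], "angular": [0.0, 0.0, 0.0]}, {"translation": [0.003, 0.0, 0.015], "angular": [0.0, 0.0, 0.0]}, {"translation": [0.006, 0.0, 0.015], "angular": [0.0, 0.0, 0.0]}, {"translation": [0.009, 0.0, 0.013], "angular": [0.0, 0.0, 0.0]}, {"translation": [0.011, 0.0, 0.012], "angular": [0.0, 0.0, 0.0]}, {"translation": [0.013, 0.0, 0.01], "angular": [0.0, 0.0, 0.0]}, {"translation": [0.014, 0.0, 0.007], "angular": [0.0, 0.0, 0.0]}]
```

Total 615°.

Emit:
carry_out([
  {"translation":[-0.002,0.001,0.016],"angular":[0.01,0.0,0.018]},
  {"translation":[0.001,0.001,0.016],"angular":[0.008,0.0,0.016]},
  {"translation":[0.003,0.0,0.015],"angular":[0.006,0.0,0.0]},
  {"translation":[0.006,0.0,0.015],"angular":[0.005,0.0,0.0]},
  {"translation":[0.009,0.0,0.013],"angular":[0.004,0.0,-0.003]},
  {"translation":[0.011,0.0,0.012],"angular":[0.003,0.0,-0.004]},
  {"translation":[0.013,0.0,0.01],"angular":[0.002,0.0,-0.005]},
  {"translation":[0.014,0.0,0.007],"angular":[0.0,0.0,-0.006]},
])

```text
t: 20.25
tool_pos: [0.443, 0.0511, 0.1414]
tcp_rot: [-1.61, 0.008, 0.668]
contact_force: [-3.5, -10.0, 4.4]
width: 0.0222
```

Run:
```python
from h import *
st();wind2(8,13,10)
for n in("side","top"): cv2.imwrite(f"pics/{n}12.png",cv2.resize(snapshot(n)[70:270,160:400],None,fx=3,fy=3,interpolation=cv2.INTER_CUBIC))
```

```text
t 20.25 pos [0.443  0.0511 0.1414] rot [-1.61   0.008  0.668] F [ -3.5 -10.    4.4] M [-1.72  1.07 -0.01] w 0.0222
J [ 0.01 -0.12  1.76 -0.04  1.49 -0.65]
angle 149.2 radius 0.0698
F resisting 10.3 radial -2.1
[{"translation": [0.015, 0.0, 0.004], "angular": [0.039, -0.012, -0.008]}, {"translation": [0.016, 0.0, 0.001], "angular": [0.0, 0.0, 0.0]}, {"translation": [0.016, 0.0, -0.002], "angular": [0.0, 0.0, 0.0]}, {"translation": [0.015, 0.0, -0.004], "angular": [0.0, 0.0, 0.0]}, {"translation": [0.014, 0.0, -0.007], "angular": [0.0, 0.0, 0.0]}, {"translation": [0.013, 0.0, -0.009], "angular": [0.0, 0.0, 0.0]}, {"translation": [0.011, 0.0, -0.011], "angular": [0.0, 0.0, 0.0]}, {"translation": [0.009, 0.0, -0.013], "angular": [0.0, 0.0, 0.0]}]
```

View pics/side12.png

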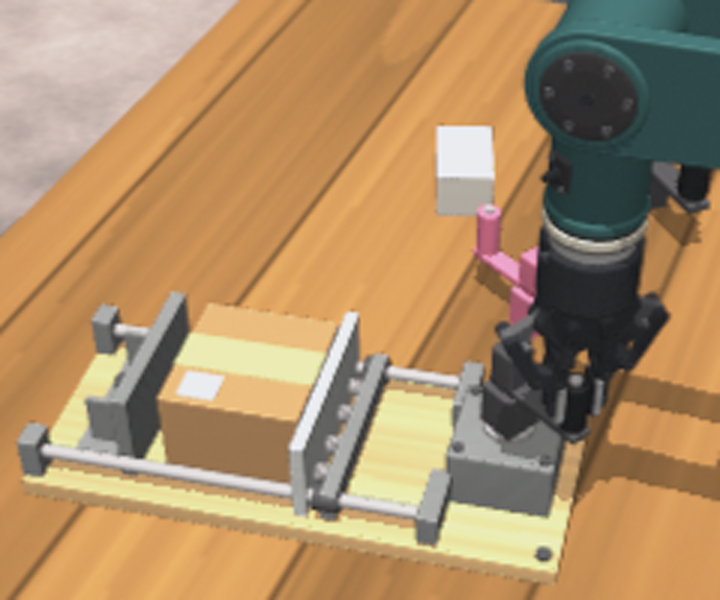

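View pics/top12.png

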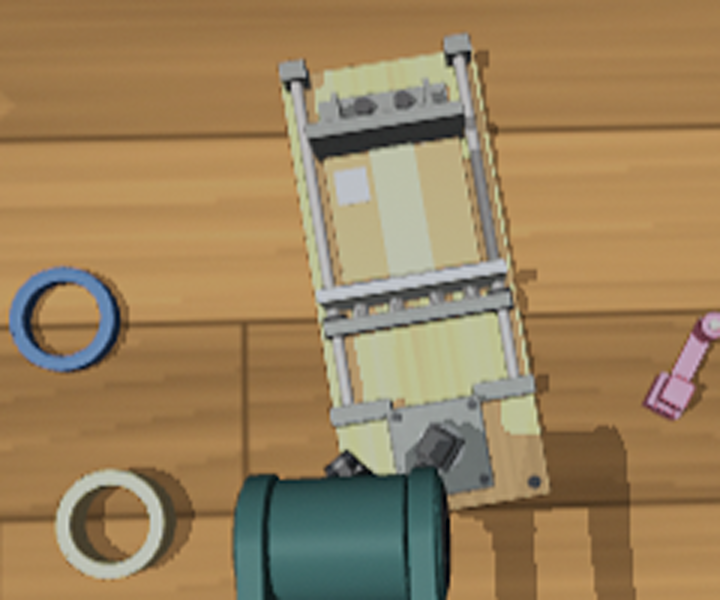

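Run:
```python
from h import *
ax=np.array([np.cos(np.radians(8.1)),np.sin(np.radians(8.1))])
def s(n,p,z,off=(160,70)):
    q=onz(n,(off[0]+p[0]/3,off[1]+p[1]/3),z); return ((q[:2]-C)@ax*1000).round(1)
print("plate front",[s("top",p,.096) for p in((320,292),(505,263))])
print("carton far top",[s("top",p,.103) for p in((325,160),(464,138))])
# side: carton far top edge (205,304)-(162,392); stop near face bottom (132,458)
print("side carton far top",[s("side",p,.103) for p in((208,304),(162,394))],"near",[s("side",p,.103) for p in((337,320),(290,418))])
print("side stop face top near end", [s("side",p,z) for z in(.1,.11,.12) for p in((130,400),(187,296))], "stop face bottom",s("side",(135,457),.018))
```

```text
plate front [np.float64(161.1), np.float64(159.7)]
carton far top [np.float64(281.9), np.float64(281.6)]
side carton far top [np.float64(282.1), np.float64(280.2)] near [np.float64(166.3), np.float64(170.1)]
side stop face top near end [np.float64(304.4), np.float64(305.2), np.float64(299.3), np.float64(300.1), np.float64(294.2), np.float64(294.9)] stop face bottom 315.8
```

Emit:
carry_out([
  {"translation":[0.015,0.0,0.004],"angular":[0.02,-0.006,-0.01]},
  {"translation":[0.016,0.0,0.001],"angular":[0.02,-0.006,-0.006]},
  {"translation":[0.016,0.0,-0.002],"angular":[0.0,0.0,-0.006]},
  {"translation":[0.015,0.0,-0.004],"angular":[0.0,0.0,-0.006]},
  {"translation":[0.014,0.0,-0.007],"angular":[-0.002,0.0,-0.005]},
  {"translation":[0.013,0.0,-0.009],"angular":[-0.003,0.0,-0.004]},
  {"translation":[0.011,0.0,-0.011],"angular":[-0.004,0.0,-0.003]},
  {"translation":[0.009,0.0,-0.013],"angular":[-0.005,0.0,0.0]},
])

```text
t: 21.15
tool_pos: [0.5331, 0.0806, 0.1412]
tcp_rot: [-1.564, 0.03, 0.683]
contact_force: [-12.4, 1.1, 7.5]
width: 0.022
```

Run:
```python
from h import *
st();wind2(8,13,10)
```

```text
t 21.15 pos [0.5331 0.0806 0.1412] rot [-1.564  0.03   0.683] F [-12.4   1.1   7.5] M [ 0.14  2.07 -0.04] w 0.0220
J [ 0.05  0.12  1.52 -0.01  1.53 -0.63]
angle 65.2 radius 0.0718
F resisting 11.7 radial -4.2
[{"translation": [0.004, 0.0, -0.016], "angular": [-0.006, 0.002, -0.03]}, {"translation": [0.003, 0.0, -0.016], "angular": [0.0, 0.0, 0.0]}, {"translation": [0.0, 0.0, -0.016], "angular": [0.0, 0.0, 0.0]}, {"translation": [-0.003, 0.0, -0.016], "angular": [0.0, 0.0, 0.0]}, {"translation": [-0.005, 0.0, -0.015], "angular": [0.0, 0.0, 0.0]}, {"translation": [-0.008, 0.0, -0.014], "angular": [0.0, 0.0, 0.0]}, {"translation": [-0.01, 0.0, -0.012], "angular": [0.0, 0.0, 0.0]}, {"translation": [-0.012, 0.0, -0.01], "angular": [0.0, 0.0, 0.0]}]
```

Total 783°.

Emit:
carry_out([
  {"translation":[0.004,0.0,-0.016],"angular":[-0.004,0.002,-0.015]},
  {"translation":[0.003,0.0,-0.016],"angular":[-0.006,0.0,-0.015]},
  {"translation":[0.0,0.0,-0.016],"angular":[-0.006,0.0,0.0]},
  {"translation":[-0.003,0.0,-0.016],"angular":[-0.006,0.0,0.0]},
  {"translation":[-0.005,0.0,-0.015],"angular":[-0.006,0.0,0.002]},
  {"translation":[-0.008,0.0,-0.014],"angular":[-0.005,0.0,0.003]},
  {"translation":[-0.01,0.0,-0.012],"angular":[-0.004,0.0,0.004]},
  {"translation":[-0.012,0.0,-0.01],"angular":[-0.003,0.0,0.005]},
])

```text
t: 21.95
tool_pos: [0.5737, -0.0001, 0.1417]
tcp_rot: [-1.541, -0.003, 0.701]
contact_force: [1.6, 10.0, -0.1]
width: 0.0224
```

Run:
```python
from h import *
st();wind2(5,10,8)
for n in("side","top"): cv2.imwrite(f"pics/{n}13.png",cv2.resize(snapshot(n)[80:240,160:340],None,fx=4,fy=4,interpolation=cv2.INTER_CUBIC)[:600])
```

```text
t 21.95 pos [ 5.737e-01 -1.000e-04  1.417e-01] rot [-1.541 -0.003  0.701] F [ 1.6 10.  -0.1] M [ 1.8  -0.57 -0.07] w 0.0224
J [-0.11  0.19  1.44  0.02  1.54 -0.81]
angle -12.3 radius 0.0723
F resisting 10.1 radial -0.6
[{"translation": [-0.012, 0.001, -0.005], "angular": [-0.03, 0.02, 0.003]}, {"translation": [-0.011, 0.0, -0.005], "angular": [0.0, 0.0, 0.0]}, {"translation": [-0.012, 0.0, -0.004], "angular": [0.0, 0.0, 0.0]}, {"translation": [-0.012, 0.0, -0.002], "angular": [0.0, 0.0, 0.0]}, {"translation": [-0.012, 0.0, 0.0], "angular": [0.0, 0.0, 0.0]}]
```

View pics/side13.png

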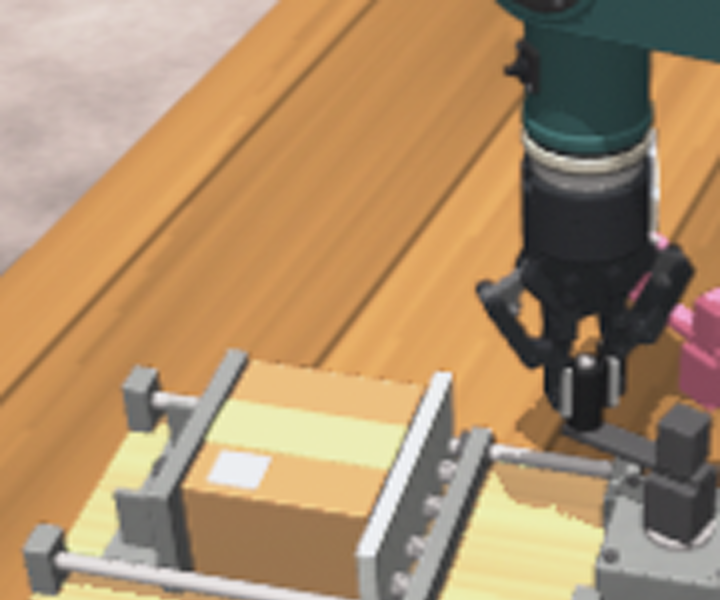

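View pics/top13.png

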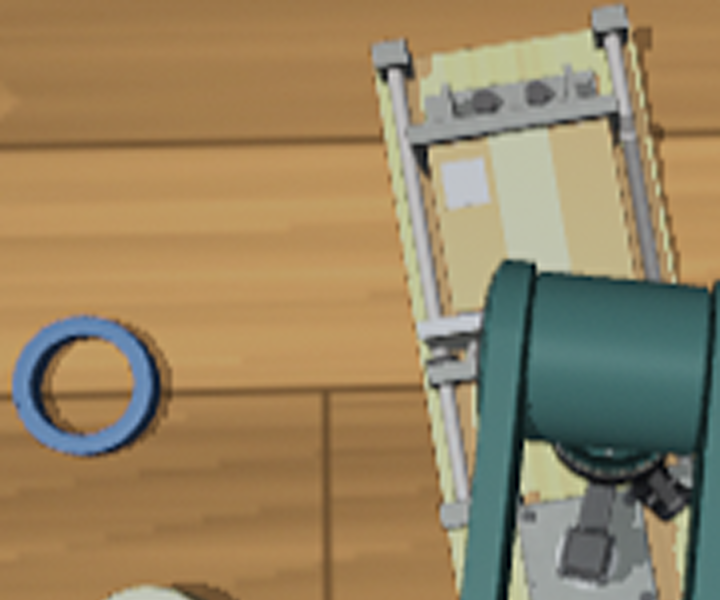

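Run:
```python
from h import *
ax=np.array([np.cos(np.radians(8.1)),np.sin(np.radians(8.1))])
def s(n,p,z,off=(160,80)):
    q=onz(n,(off[0]+p[0]/4,off[1]+p[1]/4),z); return ((q[:2]-C)@ax*1000).round(1)
print("side carton far",[s("side",p,.103) for p in((245,358),(186,488))],"near",[s("side",p,.103) for p in((422,384),(362,517))])
print("top carton far",[s("top",p,.103) for p in((430,148),(605,122))])
print("stop side",[s("side",p,z) for z in(.09,.1) for p in((247,352),(182,490))], "top",[s("top",p,z) for z in(.09,.1) for p in((413,142),(617,108))])
i=cv2.imread("pics/side13.png"); cv2.imwrite("pics/side13c.png",cv2.resize(i[330:600,100:460],None,fx=2.2,fy=2.2))
i=cv2.imread("pics/top13.png"); cv2.imwrite("pics/top13c.png",cv2.resize(i[60:240,380:660],None,fx=2.8,fy=2.8))
```

```text
side carton far [np.float64(305.2), np.float64(297.1)] near [np.float64(184.3), np.float64(184.7)]
top carton far [np.float64(300.2), np.float64(298.7)]
stop side [np.float64(312.8), np.float64(305.5), np.float64(307.7), np.float64(300.4)] top [np.float64(310.6), np.float64(311.5), np.float64(307.3), np.float64(308.3)]
```

View pics/side13c.png

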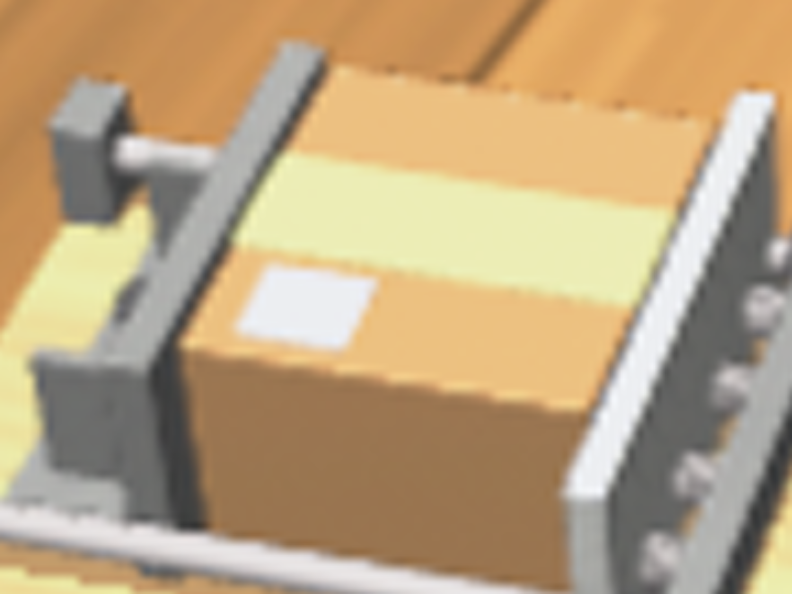

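View pics/top13c.png

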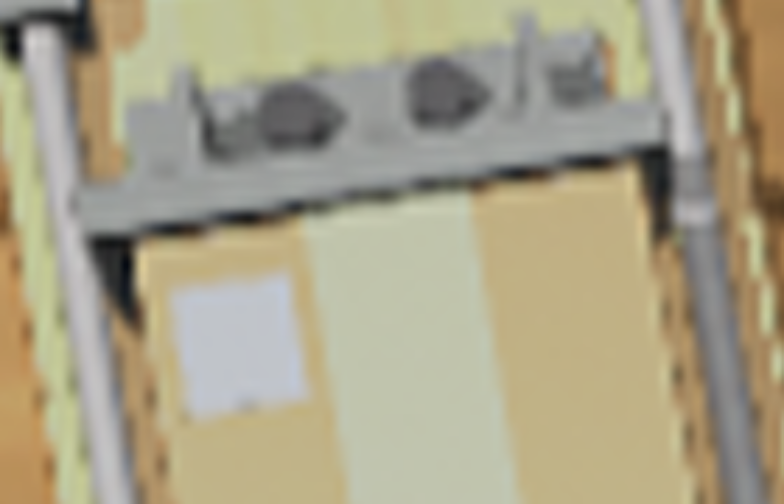

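Emit:
carry_out([
  {"translation":[-0.012,0.001,-0.005],"angular":[-0.015,0.01,0.005]},
  {"translation":[-0.011,0.0,-0.005],"angular":[-0.015,0.01,0.005]},
  {"translation":[-0.012,0.0,-0.004],"angular":[-0.0,0.0,0.004]},
])

```text
t: 22.35
tool_pos: [0.5623, -0.0245, 0.1426]
tcp_rot: [-1.569, -0.015, 0.684]
contact_force: [5.3, 6.4, -3.2]
width: 0.0222
```

Run:
```python
from h import *
st();wind2(4,10,7)
```

```text
t 22.35 pos [ 0.5623 -0.0245  0.1426] rot [-1.569 -0.015  0.684] F [ 5.3  6.4 -3.2] M [ 1.38 -1.03 -0.  ] w 0.0222
J [-0.15  0.14  1.49  0.01  1.5  -0.84]
angle -33.9 radius 0.0715
F resisting 8.2 radial 0.8
[{"translation": [-0.012, 0.002, -0.001], "angular": [-0.002, 0.004, 0.015]}, {"translation": [-0.012, 0.0, -0.001], "angular": [0.0, 0.0, 0.0]}, {"translation": [-0.012, 0.0, 0.0], "angular": [0.0, 0.0, 0.0]}, {"translation": [-0.012, 0.0, 0.002], "angular": [0.0, 0.0, 0.0]}]
```

Total 882°, resist 8.2 N (still free).

Emit:
carry_out([
  {"translation":[-0.012,0.001,-0.001],"angular":[0,0.004,0.01]},
  {"translation":[-0.012,0.0,-0.001],"angular":[0.0,0.0,0.006]},
  {"translation":[-0.012,0.0,0.001],"angular":[0.0,0.0,0.006]},
  {"translation":[-0.012,0.0,0.002],"angular":[0.0,0.0,0.006]},
])

```text
t: 22.75
tool_pos: [0.5368, -0.0467, 0.1429]
tcp_rot: [-1.577, -0.023, 0.685]
contact_force: [7.6, 4.2, -5.4]
width: 0.0223
```

Run:
```python
from h import *
st();wind2(4,10,7)
for n in("side","top"): cv2.imwrite(f"pics/{n}14.png",snapshot(n))
i=cv2.imread("pics/side14.png"); cv2.imwrite("pics/side14c.png",cv2.resize(i[160:235,185:285],None,fx=8,fy=8,interpolation=cv2.INTER_CUBIC))
```

```text
t 22.75 pos [ 0.5368 -0.0467  0.1429] rot [-1.577 -0.023  0.685] F [ 7.6  4.2 -5.4] M [ 0.86 -1.6  -0.01] w 0.0223
J [-0.2   0.08  1.55  0.01  1.49 -0.89]
angle -61.4 radius 0.0707
F resisting 8.7 radial -0.0
[{"translation": [-0.012, 0.002, 0.004], "angular": [0.006, 0.004, 0.023]}, {"translation": [-0.011, 0.0, 0.005], "angular": [0.0, 0.0, 0.0]}, {"translation": [-0.011, 0.0, 0.006], "angular": [0.0, 0.0, 0.0]}, {"translation": [-0.01, 0.0, 0.007], "angular": [0.0, 0.0, 0.0]}]
```

View pics/side14c.png

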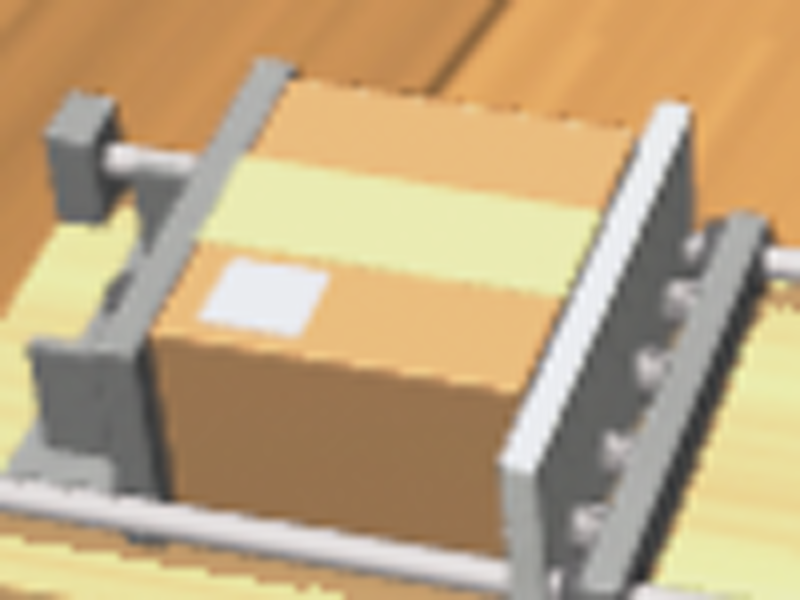

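Emit:
carry_out([
  {"translation":[-0.012,0.001,0.004],"angular":[0.004,0.004,0.015]},
  {"translation":[-0.011,0.001,0.005],"angular":[0.002,0.0,0.01]},
  {"translation":[-0.011,0.0,0.006],"angular":[0.002,0.0,0.005]},
])

```text
t: 23.15
tool_pos: [0.5133, -0.0538, 0.1433]
tcp_rot: [-1.585, -0.023, 0.682]
contact_force: [11.7, 3.0, -7.5]
width: 0.0221
```

Run:
```python
from h import *
st();wind2(3,10,7)
for n in("side","top"): cv2.imwrite(f"pics/{n}15.png",snapshot(n))
i=cv2.imread("pics/side15.png"); cv2.imwrite("pics/side15c.png",cv2.resize(i[160:235,185:285],None,fx=8,fy=8,interpolation=cv2.INTER_CUBIC))
i=cv2.imread("pics/top15.png"); cv2.imwrite("pics/top15c.png",cv2.resize(i[80:180,240:350],None,fx=6,fy=6,interpolation=cv2.INTER_CUBIC))
```

```text
t 23.15 pos [ 0.5133 -0.0538  0.1433] rot [-1.585 -0.023  0.682] F [11.7  3.  -7.5] M [ 0.49 -2.12  0.02] w 0.0221
J [-0.22  0.03  1.61  0.01  1.48 -0.9 ]
angle -81.5 radius 0.0700
F resisting 12.0 radial -1.3
[{"translation": [-0.01, 0.002, 0.007], "angular": [0.015, 0.001, 0.023]}, {"translation": [-0.009, 0.0, 0.008], "angular": [0.0, 0.0, 0.0]}, {"translation": [-0.008, 0.0, 0.009], "angular": [0.0, 0.0, 0.0]}]
```

View pics/side15c.png

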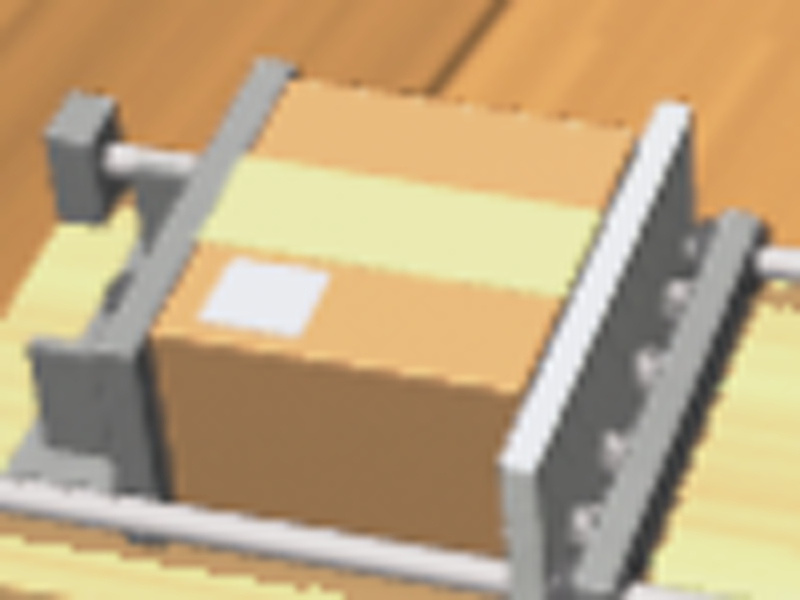

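View pics/top15c.png

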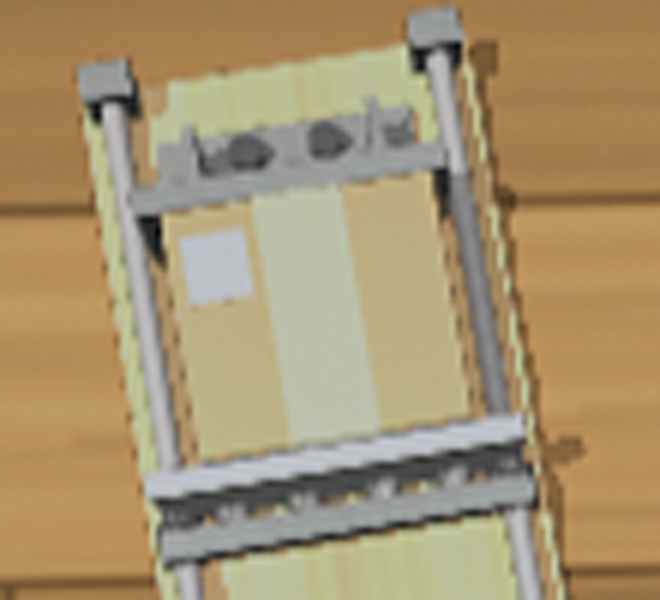

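Run:
```python
from h import *
ax=np.array([np.cos(np.radians(8.1)),np.sin(np.radians(8.1)),0])
s14=cv2.imread("pics/side14.png");s15=cv2.imread("pics/side15.png")
up=lambda i,f: cv2.resize(i,None,fx=f,fy=f,interpolation=cv2.INTER_CUBIC)
# references in native coords, scale 4
S=8
i13=up(cv2.imread("pics/side13.png"),2)  # 8x, offset (160,80), rows cut to 80+150
i14=up(s14,S)[80*S:230*S,160*S:340*S]; i15=up(s15,S)[80*S:230*S,160*S:340*S]
def match(ref,img,box):
    x0,y0,x1,y1=[int(v) for v in box]; t=ref[y0:y1,x0:x1]; m=60
    r=cv2.matchTemplate(img[y0-m:y1+m,x0-m:x1+m],t,cv2.TM_CCOEFF_NORMED); _,v,_,l=cv2.minMaxLoc(r); return (np.array(l)-m)/S,round(v,3)
off=np.array([160,80])
def box(c,w,h): c=(np.array(c)-off)*S; return (c[0]-w*S,c[1]-h*S,c[0]+w*S,c[1]+h*S)
for name,c,w,h in (("label",(218,197),8,6),("plate top",(260,197),9,12),("base ref",(193,178),5,6)):
    b=box(c,w,h); print(name,"14->13",match(i14,i13,b),"14->15",match(i14,i15,b))
for nm,p in(("label",[*(C+ax[:2]*.27),.103]),("plate",[*(C+ax[:2]*.185),.096]),("bar",[*(C+ax[:2]*.15),.08])):
    print(nm,proj("side",p),(proj("side",np.array(p)+ax*.01)-proj("side",p))/10,"px/mm")
b=box((269,205),6,10)
b=box((272,200),5,9); print("bar 14->15",match(i14,i15,b),"14->13",match(i14,i13,b))
```

```text
label 14->13 (array([1.625, 0.25 ]), 0.988) 14->15 (array([0., 0.]), 1.0)
plate top 14->13 (array([ 1.875, -0.25 ]), 0.99) 14->15 (array([0., 0.]), 0.999)
base ref 14->13 (array([0., 0.]), 1.0) 14->15 (array([0., 0.]), 1.0)
label [225.89370807 186.85725792] [-0.37484905 -0.05944688] px/mm
plate [258.22387008 194.05852655] [-0.38065755 -0.06059885] px/mm
bar [271.79918387 200.92330927] [-0.38055316 -0.06110343] px/mm
bar 14->15 (array([-0.75,  0.  ]), 0.966) 14->13 (array([2.   , 0.375]), 0.965)
```

Emit:
carry_out([
  {"translation":[-0.01,0.001,0.007],"angular":[0.01,0.0,0.012]},
  {"translation":[-0.009,0.001,0.008],"angular":[0.006,0.0,0.01]},
])

```text
t: 23.45
tool_pos: [0.4984, -0.0542, 0.143]
tcp_rot: [-1.586, -0.02, 0.682]
contact_force: [12.8, -0.1, -4.2]
width: 0.0221
```

Run:
```python
from h import *
st();wind2(2,8,7)
```

```text
t 23.45 pos [ 0.4984 -0.0542  0.143 ] rot [-1.586 -0.02   0.682] F [12.8 -0.1 -4.2] M [-0.15 -2.43 -0.  ] w 0.0221
J [-0.23 -0.    1.64  0.01  1.48 -0.91]
angle -93.8 radius 0.0698
F resisting 12.8 radial -0.7
[{"translation": [-0.007, 0.002, 0.007], "angular": [0.015, 0.002, 0.02]}, {"translation": [-0.006, 0.0, 0.008], "angular": [0.0, 0.0, 0.0]}]
```

Emit:
carry_out([
  {"translation":[-0.006,0.001,0.006],"angular":[0.006,0.0,0.008]},
  {"translation":[0,0,0],"angular":[0,0.0,0]},
  {"translation":[0,0,0],"angular":[0,0.0,0]},
])

```text
t: 23.75
tool_pos: [0.4971, -0.0544, 0.1427]
tcp_rot: [-1.594, -0.025, 0.683]
contact_force: [1.9, -0.5, -1.2]
width: 0.0221
```

Run:
```python
from h import *
st();wind2(2,8,7)
for n in("side","top"): cv2.imwrite(f"pics/{n}16.png",snapshot(n))
up=lambda i,f: cv2.resize(i,None,fx=f,fy=f,interpolation=cv2.INTER_CUBIC)
i14,i16=[up(cv2.imread(f"pics/side{k}.png"),8) for k in(14,16)]
for c,w,h in (((218,197),8,6),((260,197),9,12),((272,200),5,9)):
    x0,y0,x1,y1=[int(8*v) for v in(c[0]-w,c[1]-h,c[0]+w,c[1]+h)]
    r=cv2.matchTemplate(i16[y0-60:y1+60,x0-60:x1+60],i14[y0:y1,x0:x1],cv2.TM_CCOEFF_NORMED);_,v,_,l=cv2.minMaxLoc(r);print((np.array(l)-60)/8,v)
```

```text
t 23.75 pos [ 0.4971 -0.0544  0.1427] rot [-1.594 -0.025  0.683] F [ 1.9 -0.5 -1.2] M [-0.12 -0.08 -0.01] w 0.0221
J [-0.23 -0.01  1.65  0.01  1.47 -0.91]
angle -94.8 radius 0.0700
F resisting 1.9 radial 0.3
[{"translation": [-0.007, 0.002, 0.007], "angular": [0.023, 0.002, 0.025]}, {"translation": [-0.006, 0.0, 0.008], "angular": [0.0, 0.0, 0.0]}]
[0. 0.] 0.999896228313446
[0. 0.] 0.9960525035858154
[-1.25  -0.375] 0.9265310168266296
```

Emit:
carry_out([
  {"translation":[0,0,0],"angular":[0,0,0]},
  {"translation":[0,0,0],"angular":[0,0.0,0]},
  {"translation":[0,0,0],"angular":[0,0.0,0]},
], hand=0.7)

```text
t: 24.15
tool_pos: [0.4958, -0.0538, 0.1428]
tcp_rot: [-1.591, -0.023, 0.683]
contact_force: [0.4, 0.5, -0.2]
width: 0.0598
```

Run:
```python
from h import *
st();plan([.4971,-.0544,.24],6,np.radians(39))
```

```text
t 24.15 pos [ 0.4958 -0.0538  0.1428] rot [-1.591 -0.023  0.683] F [ 0.4  0.5 -0.2] M [-0.02 -0.01  0.05] w 0.0598
J [-0.23 -0.01  1.65  0.01  1.47 -0.91]
[{"translation": [0.0, -0.016, -0.001], "angular": [0.02, 0.0, 0.023]}, {"translation": [0.001, -0.016, 0.0], "angular": [0.0, 0.0, 0.0]}, {"translation": [0.0, -0.017, 0.0], "angular": [0.0, 0.001, 0.0]}, {"translation": [0.0, -0.016, 0.0], "angular": [0.0, 0.0, 0.0]}, {"translation": [0.0, -0.016, 0.0], "angular": [0.0, 0.0, 0.0]}, {"translation": [0.0, -0.016, -0.001], "angular": [0.0, 0.001, 0.0]}]
```

Emit:
carry_out([
  {"translation":[0.0,-0.01,0],"angular":[0.0,0.0,0.0]},
  {"translation":[0,-0.016,0.0],"angular":[0.0,0.0,0.0]},
  {"translation":[0.0,-0.016,0.0],"angular":[0.01,0.0,0.01]},
  {"translation":[0.0,-0.016,0.0],"angular":[0.01,0.0,0.01]},
  {"translation":[0.0,-0.02,0.0],"angular":[0.0,0.0,0.0]},
  {"translation":[0.0,-0.02,0],"angular":[0.0,0,0.0]},
  {"translation":[0.0,-0.02,0],"angular":[0.0,0,0.0]},
  {"translation":[0.0,0,-0.03],"angular":[0.0,0,0.0]},
  {"translation":[0.0,0,-0.04],"angular":[0.0,0,0.0]},
  {"translation":[0.0,0,-0.04],"angular":[0.0,0,0.0]},
  {"translation":[0.0,0,-0.02],"angular":[0.0,0,0.0]},
  {"translation":[0.0,0,0],"angular":[0.0,0,0.0]},
])

```text
t: 25.35
tool_pos: [0.5779, -0.1566, 0.2786]
tcp_rot: [-1.578, -0.009, 0.686]
contact_force: [0.4, 0.5, 0.9]
width: 0.0595
```

Run:
```python
from h import *
st()
for n in("side","top"):
    i=snapshot(n); cv2.imwrite(f"pics/{n}17.png",i); cv2.imwrite(f"pics/{n}17c.png",cv2.resize(i[70:250,160:420],None,fx=3,fy=3,interpolation=cv2.INTER_CUBIC))
up=lambda i,f: cv2.resize(i,None,fx=f,fy=f,interpolation=cv2.INTER_CUBIC)
i14,i16=[up(cv2.imread(f"pics/side{k}.png"),8) for k in(16,17)]
for c,w,h in (((218,197),8,6),((260,197),9,12),((272,200),5,9)):
    x0,y0,x1,y1=[int(8*v) for v in(c[0]-w,c[1]-h,c[0]+w,c[1]+h)]
    r=cv2.matchTemplate(i16[y0-60:y1+60,x0-60:x1+60],i14[y0:y1,x0:x1],cv2.TM_CCOEFF_NORMED);_,v,_,l=cv2.minMaxLoc(r);print((np.array(l)-60)/8,v)
```

```text
t 25.35 pos [ 0.5779 -0.1566  0.2786] rot [-1.578 -0.009  0.686] F [0.4 0.5 0.9] M [0.03 0.03 0.02] w 0.0595
J [-0.36  0.19  1.17  0.    1.78 -1.05]
[0. 0.] 0.9999133944511414
[0. 0.] 0.9999483823776245
[0. 0.] 0.9998958706855774
```

View pics/side17c.png

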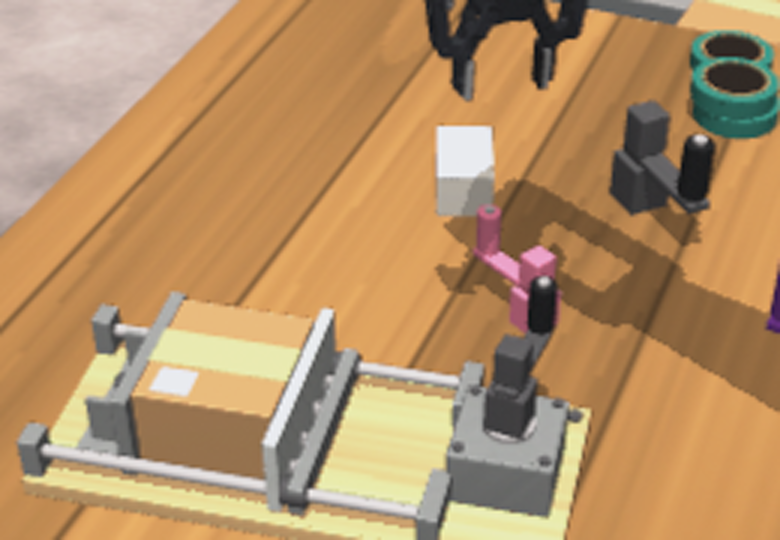

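View pics/top17c.png

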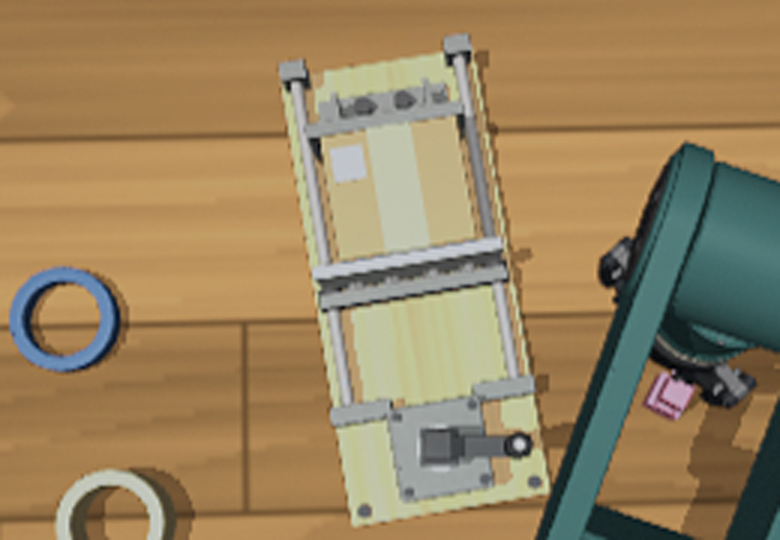

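Run:
```python
from h import *
up=lambda i,f: cv2.resize(i,None,fx=f,fy=f,interpolation=cv2.INTER_CUBIC)
a=up(cv2.imread("pics/side17.png"),9)[70*9:270*9,160*9:400*9]; b=up(cv2.imread("pics/side12.png"),3)
t17=up(cv2.imread("pics/top17.png"),9)[70*9:270*9,160*9:400*9]; t12=up(cv2.imread("pics/top12.png"),3)
def m(ref,img,x0,y0,x1,y1,g=140):
    x0,y0,x1,y1=[v*3 for v in(x0,y0,x1,y1)]
    r=cv2.matchTemplate(img[y0-g:y1+g,x0-g:x1+g],ref[y0:y1,x0:x1],cv2.TM_CCOEFF_NORMED);_,v,_,l=cv2.minMaxLoc(r);return (np.array(l)-g)/9,round(v,3)
print("side plate",m(a,b,315,305,336,340),m(a,b,262,420,290,470),"bar",m(a,b,342,348,362,385),m(a,b,285,478,310,512))
print("top plate",m(t17,t12,310,262,340,282),m(t17,t12,480,234,505,254),"bar",m(t17,t12,315,284,345,308),m(t17,t12,485,258,510,282))
ax=np.array([np.cos(np.radians(8.1)),np.sin(np.radians(8.1)),0])
p=np.array([*(C+ax[:2]*.18),.096]); print((proj("top",p+ax*.01)-proj("top",p))/10,(proj("side",p+ax*.01)-proj("side",p))/10)
```

```text
side plate (array([8.22222222, 1.22222222]), 0.987) (array([8.88888889, 1.44444444]), 0.994) bar (array([9.88888889, 1.55555556]), 0.976) (array([10.77777778,  1.77777778]), 0.983)
top plate (array([1.22222222, 7.77777778]), 0.936) (array([0.88888889, 7.77777778]), 0.925) bar (array([1.66666667, 9.11111111]), 0.751) (array([-0.22222222, -2.11111111]), 0.818)
[-0.0579372  -0.34719817] [-0.38108173 -0.06066637]
```

Run:
```python
from h import *
print(tri("top",(160+440/3,70+447/3),"side",(160+514/3,70+350/3)), proj("side",[*C,.163]),proj("side",[*C,.173]))
workorder.job_done(); st()
```

```text
(array([0.5023469 , 0.01392062, 0.15602269]), np.float64(0.0023133489379407487)) [331.49824342 184.79799637] [331.69892507 181.57648641]
the job is handed in; nothing more can be done
the job is handed in; nothing more can be done
```

I put the small dark crank on the press shaft and wound it clockwise by its handle for about 943° (2.6 turns). That slid the carton against the end stop and clamped it at an estimated 35–45 N. I then let go, backed the arm away and handed the job in at about 25 s of the 72 s allowed.

**Crank seating:** it went down with no resistance, and the push force rose exactly at the height where the hub meets the collar. My last triangulated height for the boss top read 156 mm against the 163 mm expected. I put that down to hand-picked pixels, and the error is on the low side, so it does not suggest a raised crank.

**Clamping:** I have three estimates and no direct measurement:

| How it was estimated | Clamping |
|---|---|
| Turn past first contact | about 38 N |
| Spring compression in the side and top views | about 33–42 N |
| Extra force at the handle (about 4 N) | about 45 N |

All three lie inside the 15–80 N range.

**After release:** the side view showed no movement of the carton, plate or crossbar. The bystanders looked to be where they started in the last pictures, though I did not measure their positions, and only part of the tan roll was in the crop. Forces on the tool were below 1 N once it was clear.

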